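# Gauge the scrap port's wear plate

### The job

First swing the steel flap of the scrap port up by its red tab, all the way back until it rests on its stop and stays open by itself. Then take the orange thickness probe out of its grey holder and hold its brass tip on the yellow ring-marked spot of the sloping wear plate inside the port, the probe square to the plate (not upright), pressing gently so that the sprung tip is pushed in about half of its travel. Finish while still holding the probe there, steady, and leave the other things on the table where they are.

Things in the scene. Friction and masses are not known exactly. Their poses are not given: they have to be found in the camera images.
- port: Scrap port: fixed blue steel collar 140 mm (its x) by 130 mm (its y), walls 10 mm thick, 70 mm high, open on top under the flap, on a flange 170 x 160 x 6 mm. Origin: centre of its underside on the table, z up. The hinge is along its +x wall; the tab hangs out over its -x wall (robot side at yaw 0). Yaw up to 0.35 rad either way; it may be left or right.
- flap (a joint): Angle of the dark steel flap (4 mm thick) in rad: 0 closed (level), grows as it swings up, 1.92 (110 deg) on its stop, leaning back away from the opening. About 0.55 kg, with a light closing spring: let go below about 1.7 it falls shut, beyond that it falls on to its stop and stays. About 3 N at the tab lifts it at first.
- flap_tab (a point): Middle of the red boss at the end of the flap's tab: a cylinder 18 mm in diameter, 26 mm long along the hinge (port's y), flat ends, clear all round, 160 mm from the hinge axis in the flap's plane; neck behind it 18 mm wide. Pinched from above across its flat ends it can turn between the fingers as the flap swings. x points along the flap to the hinge, y along the hinge.
- flap_hinge (a point): Point on the flap's hinge axis, midway along it, 73 mm above the table; the y axis lies along the hinge. Opening turns the flap by the right-hand rule about +y: the tab goes up, then back over the hinge.
- plate: Bare aluminium wear plate inside the port, 108 x 108 mm, fixed. Origin: centre of its upper face, 35 mm above the table and at the middle of the port in plan. z is the outward normal of its face, leaning 0.35 rad (20 deg) from vertical towards the port's -x side: the plate is high at the hinge side and falls towards the tab side.
- mark: Marked spot flat on the plate's face: yellow ring, 26 mm outer and 18 mm inner diameter, black field, yellow dot. Origin: its centre, on the face, up to 20 mm along the port's y to either side of the plate's origin. Its own axes are upright: take the attitude from the plate. Hidden under the closed flap.
- holder: Grey probe holder: fixed block 80 x 80 x 60 mm with a 24 mm round through hole down its middle, in which the probe stands upright. Origin: centre of its underside.
- probe_grip (a point): Grip point on the axis of the orange thickness probe (180 g), in its square handle: 28 x 28 mm, from 49 mm below to 31 mm above this point (4 mm cap on top). z along the probe away from the tip, x and y square to the handle's faces. The tip's end is 105 mm from here along -z when out. In the holder this point is 115 mm above the table; raise it 50 mm to clear the holder.
- tip_end (a point): Middle of the flat end of the probe's brass tip (10 mm diameter), which stands 25 mm out of a steel neck (20 mm diameter, 25 mm long); above the neck is a black flange (36 mm diameter, 6 mm) that rests on the holder's top. z along the probe, away from the tip end.
- tip (a joint): How far the sprung tip is pushed in, m: 0 out, 0.012 fully in. Spring 1.6 N at the start and 0.4 N per mm: 4 N when half in, 6.4 N fully in.
- tin: Black anti-spatter tin, 70 mm diameter, 94 mm high, loose bystander. Origin: centre of its underside.
- dring_a: Steel trailer D-ring, about 76 x 62 mm, lying flat, 15 mm high, loose bystander.
- dring_b: Second steel trailer D-ring, same size, loose bystander.
- lug: Brass grounding lug, 65 x 24 x 20 mm, loose bystander.
- bracket: Aluminium mirror bracket, 120 x 45 mm, 56 mm high upright at one end, loose bystander.
- hammer: Hammer lying on the table, loose bystander.
Things that resemble listed ones, but are neither listed nor needed, are in the scene too. Leave any turquoise look-alike of the port alone. What is shaped like the part that bears probe_grip but blue is not meant.

How it is judged:
By the outcome, as a careful person would: the job done as asked, in the order asked, and still so for the second after the job is handed in, while the arm keeps its last pose, push and grip.
It also fails if it takes over 58 s, if anything falls off the work surface, if the arm or the gripper's body presses on something with over 40 N, if the wrist force passes 120 N, or if a joint passes its speed limit or range.

### The arm

A 7-joint arm with a two-finger parallel gripper is mounted at the origin on the work surface. World frame = base frame: x ahead of the robot, y to its left, z up, the work surface at z = 0. Lengths are in m, angles in rad, forces in N, time in s.
With the tool pointing down it reaches from about 0.4 to 0.9 m from the base axis. Payload 5.5 kg.
Tool frame: the origin (TCP) lies on the front face of the gripper's body, between the roots of the fingers; the fingertips stand 73 mm ahead of it and the grasp point (between the pads) lies 54 mm ahead of it; z points along the fingers, y is the direction in which the jaws open and shut (so a half turn about z gives the same grasp; the last joint's range is limited). The gripper opens to 85 mm and grips with 20 to 120 N. Pads are 22 mm wide; open, the fingers measure 114 mm over their backs; the gripper's body (76 mm by 85 mm) begins 54 mm behind the grasp point. The pads swing forward as they close: fully open they stand 13 mm farther back than shut.
Start: joints at [-1.07, 0.501, -0.427, 1.55, 0.221, 1.138, -0.21], TCP at [0.153, 0.632, 0.304] pointing down, gripper open.
Joint ranges: [-2.88, 2.88], [-0.31, 2.03], [-1.54, 1.56], [0.2, 2.42], [-1.41, 4.55], [0.19, 2.02], [-2.57, 2.57]. Speed limits (rad/s): [2.57, 2.57, 3.14, 3.14, 3.14, 3.14, 3.14].

### API

Orientations are given as a rotation vector (axis times angle).
In Python, from bench import state, grab_frame, hand_in, look_for, place_of gives the robot as it stands. The module is installed in compiled form; this text tells all that it offers.
- The arm moves only by the tool servo_tool, never from a script. Its argument "targets" is a list of rows, each an object of numbers: "dx", "dy", "dz": the shift along the tool's x, y, z in m; "rx", "ry", "rz": the turn, a rotation vector about the tool's x, y, z in rad. In form: [{"dx": .., "dy": .., "dz": .., "rx": .., "ry": .., "rz": ..}, ...]. A call has 1 to 5 rows; each row shifts and turns the commanded pose from where the row before left it, along the tool's axes as they then stand; what a row does not reach is not made up. A row lasts 1/12 s, in which the tool goes at most 41.7 mm and 7.16 degrees, less where a joint would pass 70% of its speed; a pose out of reach is approached as far as the arm can. A call with a gripper value outside its range is refused whole. "claw" is the finger opening in m, from 0 to 0.0854, set as the call begins (left out, the last holds). The fingers move at their own pace and stop on an object; "newtons" is the grip in N (left out, the last holds). Time passes only in rows, so rows that do not move let the fingers close. It gives the time, the measured TCP pose, the force and the opening at its end, in the units of the state.
- state(): the state, without advancing time (a new reading comes with each control period).
- grab_frame(name): name is "side" or "top"; returns a dict with "image" (480x640x3 uint8, blue, green, red), "camera_matrix" (3x3 intrinsics, pixels), "R" (3x3) and "t" (3): a world point X has camera coordinates R X + t. Camera axes: x right, y down, z forward; pixel columns grow to the right and rows downward; lengths in m; the calibration is good to about 2 mm. A picture is of the moment at which its call begins. There is no depth.
- hand_in(): hands the job in, once; it reports no verdict.
Trained networks look in a picture, given as the dict that the camera call returned (one of the last four; its "shot" number tells which), for a name from the list of things; names that differ only in an ending like _2 or _b are one class to them, and where a whole thing is asked for, a point or a joint stands for the part that bears it (a point fixed in the world has none). Each returns a list of dicts, best first, with "p" (0 to 1); they miss things now and then, are a little off and sometimes report something else, mostly with a low value. They report only what shows in the picture. A call takes as long as a camera call. They do not tell look-alikes from the thing itself.
- look_for(picture, target): "position" ([column, row] in pixels, amid what is visible of it).
- place_of(picture, target): "position" ([column, row] in pixels: a listed point, or the origin of a listed thing).
The state is a dict: "clock": time; "joints": joint angles; "qd": joint speeds; "joint_efforts": joint torques, N m; "ee_pos": TCP position; "orientation": TCP orientation; "wrist_force": force on the tool from outside, world axes, zero at the start; "moment": the same for the moment, N m; "width": finger opening in m.
Only numpy, scipy, OpenCV 4.12 (cv2) and the standard library are available. Lean on these libraries where they do the work, as an engineer would, in place of code of your own. Each camera call takes 0.05 s, during which the arm holds its last target.

## Working session

There is one attempt and no reset: what is moved stays moved. The work goes in short steps, Python scripts to look and compute and a tool call to move; the robot and the scene stay as the last step left them, time stands still between calls to the robot, and variables do not carry over. Pictures are saved under pics/ and viewed, and the job is handed in when it is done.

Besides the shell and the picture viewer there is one more tool, called by a JSON object that holds its "method" and its "body", one argument or row to a line. servo_tool: Moves the arm, as the interface text tells. Its arguments: {"type":"object","properties":{"targets":{"type":"array"},"claw":{"type":"number"},"newtons":{"type":"number"}},"required":["targets"]}

```bash
mkdir -p pics; ls; cat > h.py <<'E'
import numpy as np, cv2
from scipy.spatial.transform import Rotation as R
from bench import state, grab_frame, hand_in, look_for, place_of
def ray(f,px):
    K=np.array(f["camera_matrix"]);Rm=np.array(f["R"]);t=np.array(f["t"])
    d=Rm.T@np.linalg.solve(K,[px[0],px[1],1.]);c=-Rm.T@t
    return c,d/np.linalg.norm(d)
def atz(f,px,z):
    c,d=ray(f,px);return c+d*(z-c[2])/d[2]
def tri(fs,ps):
    A=np.zeros((3,3));b=np.zeros(3);L=[]
    for f,p in zip(fs,ps):
        c,d=ray(f,p);M=np.eye(3)-np.outer(d,d);A+=M;b+=M@c;L.append((c,d))
    X=np.linalg.solve(A,b)
    return X,[np.linalg.norm((np.eye(3)-np.outer(d,d))@(X-c)) for c,d in L]
def proj(f,X):
    K=np.array(f["camera_matrix"]);p=K@(np.array(f["R"])@np.array(X)+np.array(f["t"]));return p[:2]/p[2]
E
python3 - <<'E'
from h import *
np.set_printoptions(precision=4,suppress=True)
print(state())
F={n:grab_frame(n) for n in("side","top")}
for n,f in F.items():
    cv2.imwrite(f"pics/{n}0.png",f["image"]); print(n,-np.array(f["R"]).T@np.array(f["t"]))
    for t in("port","flap_tab","flap_hinge","holder","probe_grip","tin"):
        print(n,t,[(np.round(r["position"],1).tolist(),round(r["p"],2)) for r in place_of(f,t)[:3]])
E
```

```text
pics
{'clock': 0.0, 'joints': array([-1.0698,  0.5018, -0.4268,  1.5514,  0.2208,  1.1383, -0.2103]), 'qd': array([-0.0001,  0.0016,  0.0014, -0.0002,  0.0007,  0.0003, -0.0004]), 'joint_efforts': array([  0.0004, -56.9521,  -5.8158, -28.0936,   0.0106,   0.0119,
         0.    ]), 'ee_pos': array([0.1531, 0.6312, 0.3029]), 'orientation': array([-0.3726, -3.1191,  0.003 ]), 'wrist_force': array([-0.716 ,  0.0899, -0.2699]), 'moment': array([ 0.0021, -0.0256, -0.0585]), 'width': 0.08539747239850184}
side [ 0.2988 -0.7589  0.8918]
side port [([351.1, 301.2], 0.71)]
side flap_tab [([318.9, 154.8], 0.91), ([314.9, 294.5], 0.6)]
side flap_hinge [([368.3, 135.2], 0.8), ([384.2, 274.8], 0.6)]
side holder [([306.5, 214.2], 0.82)]
side probe_grip [([352.3, 188.4], 0.87), ([303.1, 176.6], 0.66)]
side tin [([261.3, 175.8], 0.7), ([383.2, 211.3], 0.68)]
top [0.4256 0.0208 1.0989]
top port [([169.3, 169.8], 0.86), ([398.1, 237.9], 0.83), ([256.6, 336.2], 0.66)]
top flap_tab [([176.4, 202.5], 0.96), ([405.2, 274.1], 0.63)]
top flap_hinge [([155.8, 129.2], 0.69), ([397.3, 198.0], 0.64)]
top holder [([248.0, 246.6], 0.68)]
top probe_grip [([278.1, 183.8], 0.81), ([242.4, 238.0], 0.74)]
top tin [([158.9, 284.8], 0.9)]
```

View pics/side0.png

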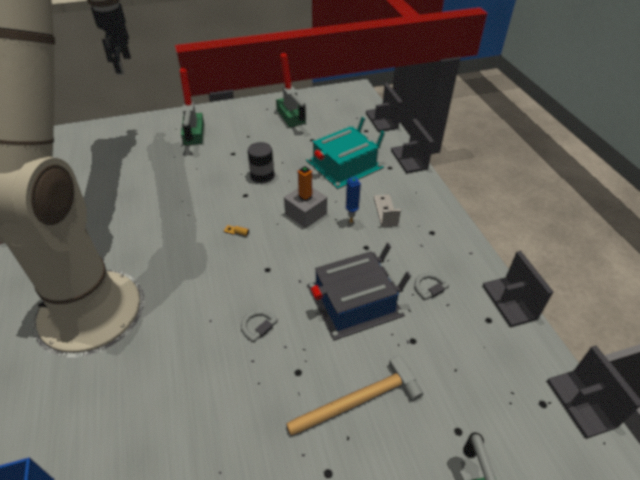

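View pics/top0.png

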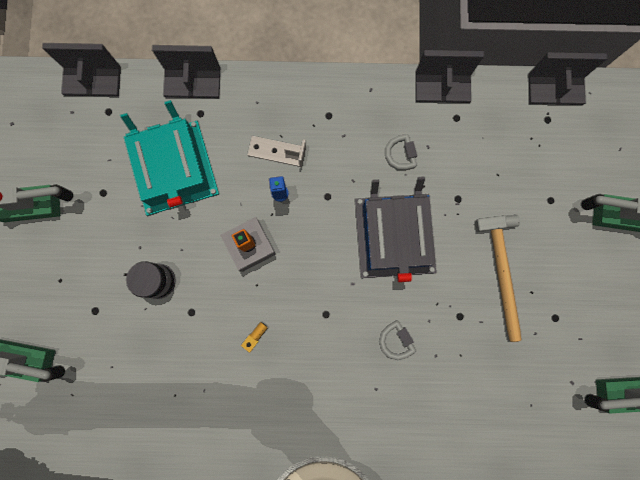

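```bash
python3 - <<'E'
from h import *
np.set_printoptions(precision=4,suppress=True)
F={n:grab_frame(n) for n in("side","top")}
def blob(f,lo,hi,roi):
    h=cv2.cvtColor(f["image"],cv2.COLOR_BGR2HSV);m=cv2.inRange(h,lo,hi)
    z=np.zeros_like(m);x0,y0,x1,y1=roi;z[y0:y1,x0:x1]=m[y0:y1,x0:x1]
    ys,xs=np.nonzero(z);return (xs.mean(),ys.mean()),len(xs),cv2.minAreaRect(np.c_[xs,ys].astype(np.float32))
rs=blob(F["side"],(0,180,100),(8,255,255),(300,270,335,310));rt=blob(F["top"],(0,180,100),(8,255,255),(380,260,430,295))
print(rs,rt); X,e=tri([F["side"],F["top"]],[rs[0],rt[0]]);print("tab",X,e, atz(F["top"],rt[0],.082))
print("tabnet",tri([F["side"],F["top"]],[(314.9,294.5),(405.2,274.1)]))
print("hinge",tri([F["side"],F["top"]],[(384.2,274.8),(397.3,198.0)]),atz(F["top"],(397.3,198),.073))
print("port",tri([F["side"],F["top"]],[(351.1,301.2),(398.1,237.9)]),atz(F["top"],(398.1,237.9),0))
print("grip",tri([F["side"],F["top"]],[(303.1,176.6),(242.4,238)]))
print("holder",atz(F["top"],(248.0,246.6),0),atz(F["side"],(306.5,214.2),0))
for n,roi,s in(("top",(330,160,530,310),4),("top",(200,160,330,290),5),("side",(290,230,430,350),5),("side",(260,150,420,240),5)):
    x0,y0,x1,y1=roi
    im=cv2.resize(F[n]["image"][y0:y1,x0:x1],None,fx=s,fy=s,interpolation=cv2.INTER_CUBIC);cv2.imwrite(f"pics/c_{n}_{x0}.png",im);print(im.shape)
E
```

```text
((np.float64(315.6818181818182), np.float64(291.06060606060606)), 66, ((315.7000427246094, 290.9000244140625), (10.28591251373291, 6.7082037925720215), 63.43495178222656)) ((np.float64(404.00943396226415), np.float64(277.0377358490566)), 106, ((404.0, 277.0), (8.0, 12.0), 90.0))
tab [ 0.4767 -0.1512  0.0741] [np.float64(0.001082487891252492), np.float64(0.001082487891252568)] [ 0.4774 -0.1501  0.082 ]
tabnet (array([ 0.4787, -0.1541,  0.0663]), [np.float64(0.00546899612234776), np.float64(0.005468996122347833)])
hinge (array([ 0.6373, -0.1405,  0.0591]), [np.float64(0.0012591494139684754), np.float64(0.0012591494139687132)]) [ 0.6357 -0.1387  0.073 ]
port (array([ 0.561 , -0.1502,  0.0051]), [np.float64(0.002795431606038949), np.float64(0.0027954316060387493)]) [ 0.5645 -0.1516  0.    ]
grip (array([0.54  , 0.1616, 0.1241]), [np.float64(0.0036668998654551936), np.float64(0.0036668998654551775)])
holder [0.5405 0.1664 0.    ] [0.5412 0.1564 0.    ]
(600, 800, 3)
(650, 650, 3)
(600, 700, 3)
(450, 800, 3)
```

View pics/c_top_330.png

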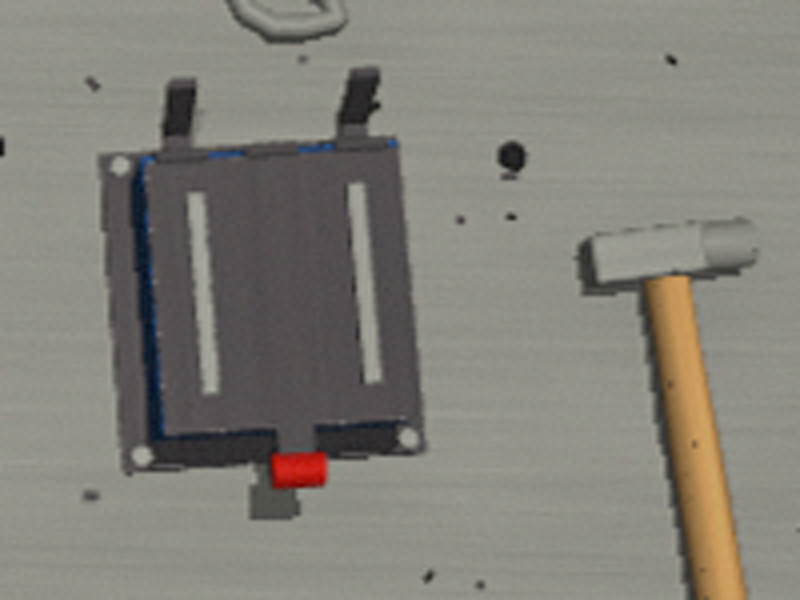

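View pics/c_top_200.png

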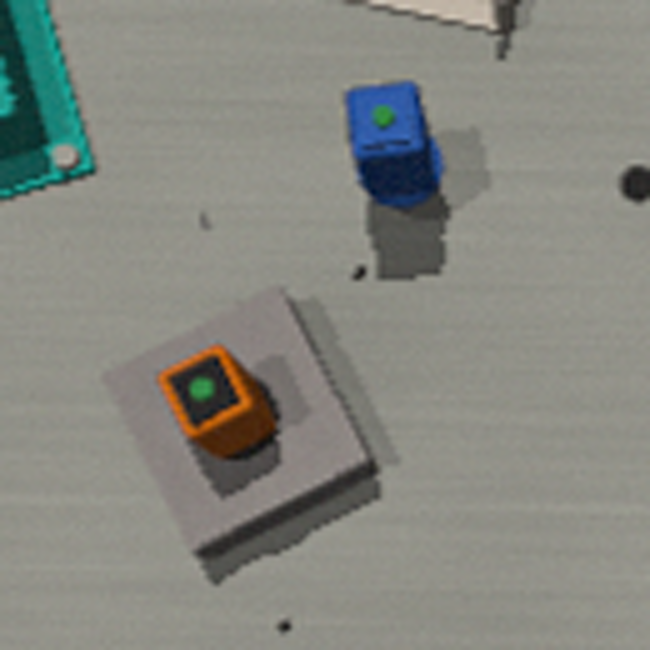

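View pics/c_side_290.png

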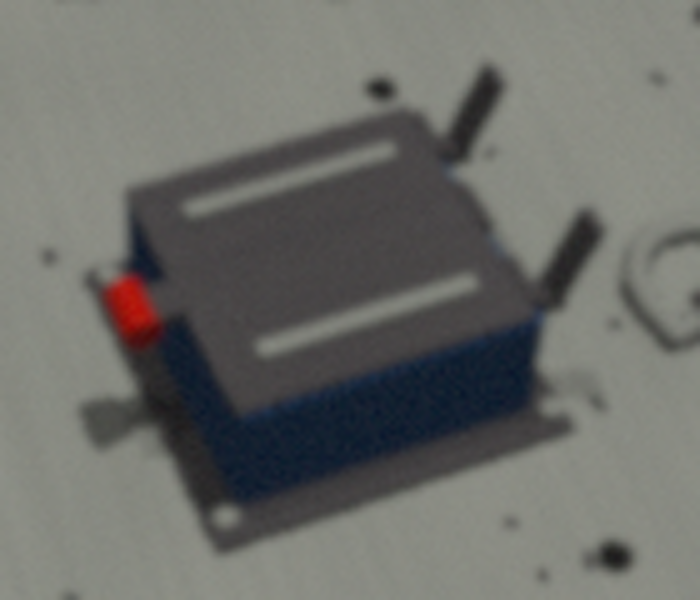

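View pics/c_side_260.png

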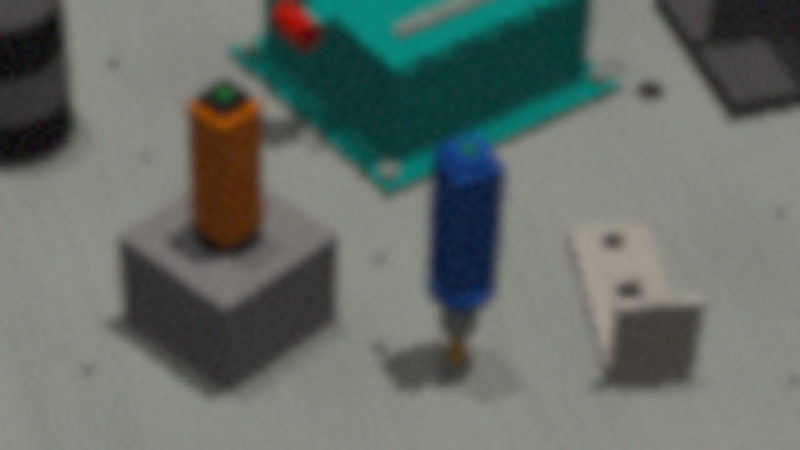

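```bash
python3 - <<'E'
from h import *
np.set_printoptions(precision=4,suppress=True)
F={n:grab_frame(n) for n in("side","top")}
f=F["top"];s=F["side"]
c=lambda p,x0,y0,k:((p[0]+.5)/k-.5+x0,(p[1]+.5)/k-.5+y0)
P=[atz(f,c(p,330,160,4),.006) for p in((102,157),(127,473),(424,450))]
print("flange",P)
dx=P[0]-P[1];dy=P[1]-P[2]
print("lens",np.linalg.norm(dx),np.linalg.norm(dy),"yaw",np.arctan2(dx[1],dx[0]),np.arctan2(-dy[0],dy[1]),"centre",(P[0]+P[2])/2)
yaw=(np.linalg.norm(dx)*np.arctan2(dx[1],dx[0])+np.linalg.norm(dy)*np.arctan2(-dy[0],dy[1]))/(np.linalg.norm(dx)+np.linalg.norm(dy));print(yaw)
# side flange corners: near-left (220,552), near-right(575,425)
print("side fl",[atz(s,c(p,290,230,5),.006) for p in((220,552),(577,425))])
T=[atz(f,c(p,200,160,5),.06) for p in((103,377),(283,288),(377,463),(198,550))]
print("holder top",T,np.mean(T,0))
for a,b in((0,1),(1,2),(2,3),(3,0)):
    d=T[b]-T[a];print(np.linalg.norm(d),np.arctan2(d[1],d[0]))
T=[atz(s,c(p,260,150,5),.06) for p in((122,243),(335,240),(225,308))];print("side h",T,(T[0]+T[1])/2)
C=[atz(f,c(p,200,160,5),.146) for p in((160,378),(218,346),(253,403),(197,438))]
print("cap",C,np.mean(C,0))
for a,b in((0,1),(1,2),(2,3),(3,0)):
    d=C[b]-C[a];print(np.linalg.norm(d),np.arctan2(d[1],d[0]))
print("dot",atz(f,c((202,388),200,160,5),.15),atz(s,c((225,94),260,150,5),.15),tri([f,s],[c((202,388),200,160,5),c((225,94),260,150,5)]))
E
```

```text
flange [array([ 0.646 , -0.0591,  0.006 ]), array([ 0.4781, -0.0735,  0.006 ]), array([ 0.4927, -0.2293,  0.006 ])]
lens 0.16851074029619448 0.15650522297786612 yaw 0.08550716111443103 0.09321079300969055 centre [ 0.5693 -0.1442  0.006 ]
0.08921669776414431
side fl [array([ 0.4897, -0.2343,  0.006 ]), array([ 0.6585, -0.2187,  0.006 ])]
holder top [array([0.5567, 0.2148, 0.06  ]), array([0.5941, 0.1439, 0.06  ]), array([0.5239, 0.1042, 0.06  ]), array([0.488 , 0.1744, 0.06  ])] [0.5407 0.1593 0.06  ]
0.08018046492306406 -1.0861862313916633
0.08058934795091786 -2.6265804944693425
0.07887274143764726 2.043712927214637
0.07971868448014813 0.531828882420668
side h [array([0.4861, 0.1687, 0.06  ]), array([0.591 , 0.1396, 0.06  ]), array([0.5234, 0.1066, 0.06  ])] [0.5386 0.1541 0.06  ]
cap [array([0.5458, 0.1779, 0.146 ]), array([0.5581, 0.157 , 0.146 ]), array([0.5371, 0.1434, 0.146 ]), array([0.5239, 0.1635, 0.146 ])] [0.5412 0.1604 0.146 ]
0.024215569890149235 -1.0408689521478676
0.024925954143238387 -2.566677808054913
0.024078396861123813 2.1543581184816185
0.026223431906298472 0.5792458219304879
dot [0.5419 0.1617 0.15  ] [0.5402 0.1601 0.15  ] (array([0.5414, 0.1621, 0.1484]), [np.float64(0.0006773381747123441), np.float64(0.0006773381747121701)])
```

```bash
cat >> h.py <<'E'
import json
def down(yaw,tilt_dir=None,tilt=0):
    # tool z down, tool y along (-sin yaw, cos yaw), x = y cross z
    y=np.array([-np.sin(yaw),np.cos(yaw),0]);z=np.array([0,0,-1.]);return np.c_[np.cross(y,z),y,z]
def plan(pos,Rg,n=None,vmax=.038,wmax=.11,frm=None):
    s=state() if frm is None else None
    p,Rc=(np.array(s["ee_pos"]),R.from_rotvec(s["orientation"]).as_matrix()) if s else frm
    d=np.array(pos)-p;w=R.from_matrix(Rc.T@Rg).as_rotvec()
    n=n or int(max(1,np.ceil(np.linalg.norm(d)/vmax),np.ceil(np.linalg.norm(w)/wmax)))
    out=[];Rk=Rc
    for k in range(n):
        t=Rk.T@d/n;r=w/n
        out.append({a:float(round(v,4)) for a,v in zip(("dx","dy","dz","rx","ry","rz"),(*t,*r)) if abs(v)>=5e-5})
        Rk=Rk@R.from_rotvec(r).as_matrix()
    for i in range(0,n,5):print(json.dumps(out[i:i+5]))
    return np.array(pos),Rg
E
python3 - <<'E'
from h import *
g=plan([.42,.25,.31],down(-.02));print();g=plan([.478,-.151,.25],down(.09),frm=g)
E
```

```text
[{"dx": -0.0269, "dy": -0.0237, "dz": -0.0005, "rz": -0.0167}, {"dx": -0.0265, "dy": -0.0241, "dz": -0.0005, "rz": -0.0167}, {"dx": -0.0261, "dy": -0.0246, "dz": -0.0005, "rz": -0.0167}, {"dx": -0.0256, "dy": -0.025, "dz": -0.0005, "rz": -0.0167}, {"dx": -0.0252, "dy": -0.0254, "dz": -0.0005, "rz": -0.0167}]
[{"dx": -0.0248, "dy": -0.0259, "dz": -0.0005, "rz": -0.0167}, {"dx": -0.0244, "dy": -0.0263, "dz": -0.0005, "rz": -0.0167}, {"dx": -0.0239, "dy": -0.0267, "dz": -0.0005, "rz": -0.0167}, {"dx": -0.0235, "dy": -0.0271, "dz": -0.0005, "rz": -0.0167}, {"dx": -0.023, "dy": -0.0275, "dz": -0.0005, "rz": -0.0167}]
[{"dx": -0.0225, "dy": -0.0278, "dz": -0.0005, "rz": -0.0167}, {"dx": -0.0221, "dy": -0.0282, "dz": -0.0005, "rz": -0.0167}, {"dx": -0.0216, "dy": -0.0286, "dz": -0.0005, "rz": -0.0167}]

[{"dx": -0.006, "dy": -0.0363, "dz": 0.0055, "rz": -0.01}, {"dx": -0.0056, "dy": -0.0364, "dz": 0.0055, "rz": -0.01}, {"dx": -0.0053, "dy": -0.0365, "dz": 0.0055, "rz": -0.01}, {"dx": -0.0049, "dy": -0.0365, "dz": 0.0055, "rz": -0.01}, {"dx": -0.0045, "dy": -0.0366, "dz": 0.0055, "rz": -0.01}]
[{"dx": -0.0042, "dy": -0.0366, "dz": 0.0055, "rz": -0.01}, {"dx": -0.0038, "dy": -0.0366, "dz": 0.0055, "rz": -0.01}, {"dx": -0.0034, "dy": -0.0367, "dz": 0.0055, "rz": -0.01}, {"dx": -0.0031, "dy": -0.0367, "dz": 0.0055, "rz": -0.01}, {"dx": -0.0027, "dy": -0.0367, "dz": 0.0055, "rz": -0.01}]
[{"dx": -0.0023, "dy": -0.0368, "dz": 0.0055, "rz": -0.01}]
```

{"method": "servo_tool", "body": {
  "targets": [
    {"dx": -0.027,"dy": -0.024,"rz": -0.017},
    {"dx": -0.026,"dy": -0.024,"rz": -0.017},
    {"dx": -0.026,"dy": -0.025,"rz": -0.017},
    {"dx": -0.026,"dy": -0.025,"rz": -0.017},
    {"dx": -0.025,"dy": -0.025,"rz": -0.017}
  ],
  "claw": 0.05
}}

```text
invalid input
```

{"method": "servo_tool", "body": {
  "targets": [
    {"dx": -0.025,"dy": -0.026,"rz": -0.017},
    {"dx": -0.024,"dy": -0.026,"rz": -0.017},
    {"dx": -0.024,"dy": -0.027,"rz": -0.017},
    {"dx": -0.023,"dy": -0.027,"rz": -0.017},
    {"dx": -0.023,"dy": -0.027,"rz": -0.017}
  ]
}}

```text
invalid input
```

{"method": "servo_tool", "body": {
  "targets": [
    {"dx": -0.022,"dy": -0.028,"rz": -0.017},
    {"dx": -0.022,"dy": -0.028,"rz": -0.017},
    {"dx": -0.021,"dy": -0.028,"rz": -0.017},
    {"dx": -0.006,"dy": -0.036,"dz": 0.005,"rz": -0.01},
    {"dx": -0.006,"dy": -0.036,"dz": 0.005,"rz": -0.01}
  ]
}}

```text
invalid input
```

{"method": "servo_tool", "body": {
  "targets": [
    {"dx": -0.005,"dy": -0.036,"dz": 0.005,"rz": -0.01},
    {"dx": -0.005,"dy": -0.036,"dz": 0.005,"rz": -0.01},
    {"dx": -0.004,"dy": -0.036,"dz": 0.005,"rz": -0.01},
    {"dx": -0.004,"dy": -0.036,"dz": 0.005,"rz": -0.01},
    {"dx": -0.004,"dy": -0.036,"dz": 0.005,"rz": -0.01}
  ]
}}

```text
invalid input
```

```bash
python3 - <<'E'
from h import *
s=state();print(s["clock"],s["ee_pos"],s["orientation"],s["joints"],s["width"])
g=plan([.4765,-.151,.25],down(.09));print();g=plan([.4765,-.151,.136],down(.09),frm=g)
E
```

```text
0.9 [0.15308567 0.63171882 0.30394105] [3.7253884e-01 3.1194214e+00 1.2992405e-04] [-1.06980236  0.50084456 -0.42699875  1.55040791  0.22082062  1.13828272
 -0.21026952] 0.08549906142526201
[{"dx": -0.0217, "dy": -0.0298, "dz": 0.0023, "rz": -0.0142}, {"dx": -0.0213, "dy": -0.0301, "dz": 0.0023, "rz": -0.0142}, {"dx": -0.0208, "dy": -0.0304, "dz": 0.0023, "rz": -0.0142}, {"dx": -0.0204, "dy": -0.0307, "dz": 0.0023, "rz": -0.0142}, {"dx": -0.0199, "dy": -0.0309, "dz": 0.0023, "rz": -0.0142}]
[{"dx": -0.0195, "dy": -0.0312, "dz": 0.0023, "rz": -0.0142}, {"dx": -0.0191, "dy": -0.0315, "dz": 0.0023, "rz": -0.0142}, {"dx": -0.0186, "dy": -0.0318, "dz": 0.0023, "rz": -0.0142}, {"dx": -0.0182, "dy": -0.032, "dz": 0.0023, "rz": -0.0142}, {"dx": -0.0177, "dy": -0.0323, "dz": 0.0023, "rz": -0.0142}]
[{"dx": -0.0172, "dy": -0.0325, "dz": 0.0023, "rz": -0.0142}, {"dx": -0.0168, "dy": -0.0328, "dz": 0.0023, "rz": -0.0142}, {"dx": -0.0163, "dy": -0.033, "dz": 0.0023, "rz": -0.0142}, {"dx": -0.0158, "dy": -0.0332, "dz": 0.0023, "rz": -0.0142}, {"dx": -0.0154, "dy": -0.0335, "dz": 0.0023, "rz": -0.0142}]
[{"dx": -0.0149, "dy": -0.0337, "dz": 0.0023, "rz": -0.0142}, {"dx": -0.0144, "dy": -0.0339, "dz": 0.0023, "rz": -0.0142}, {"dx": -0.0139, "dy": -0.0341, "dz": 0.0023, "rz": -0.0142}, {"dx": -0.0134, "dy": -0.0343, "dz": 0.0023, "rz": -0.0142}, {"dx": -0.0129, "dy": -0.0345, "dz": 0.0023, "rz": -0.0142}]
[{"dx": -0.0124, "dy": -0.0347, "dz": 0.0023, "rz": -0.0142}, {"dx": -0.0119, "dy": -0.0348, "dz": 0.0023, "rz": -0.0142}, {"dx": -0.0114, "dy": -0.035, "dz": 0.0023, "rz": -0.0142}]

[{"dz": 0.038}, {"dz": 0.038}, {"dz": 0.038}]
```

{"method": "servo_tool", "body": {
  "targets": [
    {"dx": -0.027,"dy": -0.024,"dz": 0,"rx": 0,"ry": 0,"rz": -0.017},
    {"dx": -0.026,"dy": -0.024,"dz": 0,"rx": 0,"ry": 0,"rz": -0.017},
    {"dx": -0.026,"dy": -0.025,"dz": 0,"rx": 0,"ry": 0,"rz": -0.017},
    {"dx": -0.026,"dy": -0.025,"dz": 0,"rx": 0,"ry": 0,"rz": -0.017},
    {"dx": -0.025,"dy": -0.025,"dz": 0,"rx": 0,"ry": 0,"rz": -0.017}
  ],
  "claw": 0.05
}}

```text
clock: 1.32
ee_pos: [0.2563, 0.4834, 0.3039]
orientation: [0.238, 3.132, 0.0]
wrist_force: [0.0, 0.2, 0.7]
width: 0.0503
```

{"method": "servo_tool", "body": {
  "targets": [
    {"dx": -0.025,"dy": -0.026,"dz": 0,"rx": 0,"ry": 0,"rz": -0.017},
    {"dx": -0.024,"dy": -0.026,"dz": 0,"rx": 0,"ry": 0,"rz": -0.017},
    {"dx": -0.024,"dy": -0.027,"dz": 0,"rx": 0,"ry": 0,"rz": -0.017},
    {"dx": -0.023,"dy": -0.027,"dz": 0,"rx": 0,"ry": 0,"rz": -0.017},
    {"dx": -0.023,"dy": -0.027,"dz": 0,"rx": 0,"ry": 0,"rz": -0.017}
  ]
}}

```text
clock: 1.73
ee_pos: [0.3586, 0.3372, 0.3042]
orientation: [0.105, 3.139, 0.001]
wrist_force: [0.9, 0.5, -0.9]
width: 0.05
```

{"method": "servo_tool", "body": {
  "targets": [
    {"dx": -0.022,"dy": -0.028,"dz": 0,"rx": 0,"ry": 0,"rz": -0.017},
    {"dx": -0.022,"dy": -0.028,"dz": 0,"rx": 0,"ry": 0,"rz": -0.017},
    {"dx": -0.021,"dy": -0.028,"dz": 0,"rx": 0,"ry": 0,"rz": -0.017},
    {"dx": -0.006,"dy": -0.036,"dz": 0.005,"rx": 0,"ry": 0,"rz": -0.01},
    {"dx": -0.006,"dy": -0.036,"dz": 0.005,"rx": 0,"ry": 0,"rz": -0.01}
  ]
}}

```text
clock: 2.15
ee_pos: [0.4307, 0.178, 0.2943]
orientation: [-0.006, 3.14, 0.001]
wrist_force: [-0.2, -0.3, -0.3]
width: 0.0501
```

{"method": "servo_tool", "body": {
  "targets": [
    {"dx": -0.005,"dy": -0.036,"dz": 0.005,"rx": 0,"ry": 0,"rz": -0.01},
    {"dx": -0.005,"dy": -0.036,"dz": 0.005,"rx": 0,"ry": 0,"rz": -0.01},
    {"dx": -0.004,"dy": -0.036,"dz": 0.005,"rx": 0,"ry": 0,"rz": -0.01},
    {"dx": -0.004,"dy": -0.036,"dz": 0.005,"rx": 0,"ry": 0,"rz": -0.01},
    {"dx": -0.004,"dy": -0.036,"dz": 0.005,"rx": 0,"ry": 0,"rz": -0.01}
  ]
}}

```text
clock: 2.57
ee_pos: [0.4559, -0.0018, 0.2691]
orientation: [-0.085, 3.139, -0.0]
wrist_force: [-0.1, 0.5, 0.1]
width: 0.05
```

```bash
python3 - <<'E'
from h import *
s=state();print(s["clock"],s["ee_pos"],s["orientation"],s["joints"],s["width"])
g=plan([.4765,-.151,.25],down(.09));print();g=plan([.4765,-.151,.136],down(.09),frm=g)
E
```

```text
2.5667 [ 0.45590072 -0.00175588  0.26909601] [-8.48307871e-02  3.13942148e+00 -5.68492952e-05] [ 0.03421334  0.1689711  -0.09815378  2.0642344   0.02099546  0.90826859
  1.54937532] 0.050000381501645416
[{"dx": -0.0031, "dy": -0.0375, "dz": 0.0048, "ry": 0.0003, "rz": -0.009}, {"dx": -0.0028, "dy": -0.0376, "dz": 0.0048, "ry": 0.0003, "rz": -0.009}, {"dx": -0.0024, "dy": -0.0376, "dz": 0.0048, "ry": 0.0003, "rz": -0.009}, {"dx": -0.0021, "dy": -0.0376, "dz": 0.0048, "ry": 0.0003, "rz": -0.009}]

[{"dz": 0.038}, {"dz": 0.038}, {"dz": 0.038}]
```

{"method": "servo_tool", "body": {
  "targets": [
    {"dx": -0.003,"dy": -0.0375,"dz": 0.005,"rx": 0,"ry": 0,"rz": -0.009},
    {"dx": -0.003,"dy": -0.0375,"dz": 0.005,"rx": 0,"ry": 0,"rz": -0.009},
    {"dx": -0.0025,"dy": -0.0375,"dz": 0.005,"rx": 0,"ry": 0,"rz": -0.009},
    {"dx": -0.002,"dy": -0.0375,"dz": 0.005,"rx": 0,"ry": 0,"rz": -0.009},
    {"dx": 0,"dy": 0,"dz": 0.03,"rx": 0,"ry": 0,"rz": 0}
  ]
}}

```text
clock: 2.98
ee_pos: [0.4797, -0.1587, 0.2229]
orientation: [-0.125, 3.129, -0.012]
wrist_force: [2.3, -0.2, -0.3]
width: 0.0498
```

```bash
python3 - <<'E'
from h import *
s=state();print(s["clock"],s["ee_pos"],s["orientation"])
f=grab_frame("side");cv2.imwrite("pics/a1.png",cv2.resize(f["image"][150:350,210:450],None,fx=3,fy=3))
E
```

```text
2.9833 [ 0.47974983 -0.15873713  0.22290896] [-0.12519994  3.12875237 -0.0119565 ]
```

View pics/a1.png

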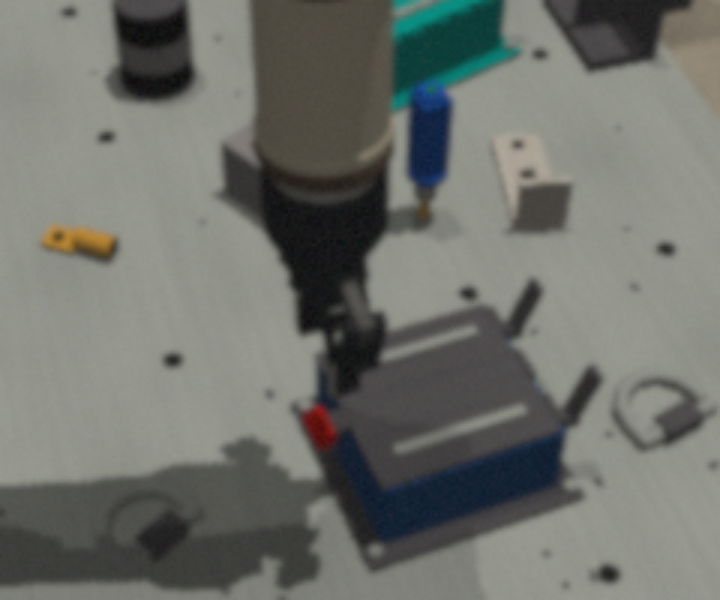

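```bash
python3 - <<'E'
from h import *
s=state();print(s["clock"],s["ee_pos"],s["orientation"])
g=plan([.4765,-.151,.20],down(.09),n=1);print();g=plan([.4765,-.151,.136],down(.09),frm=g)
E
```

```text
3.0333 [ 0.47520043 -0.15364213  0.21515634] [ 1.28692137e-01 -3.13730924e+00  2.29486494e-03]
[{"dx": -0.0015, "dy": 0.0025, "dz": 0.0152, "rx": -0.0014, "ry": -0.0017, "rz": -0.008}]

[{"dz": 0.032}, {"dz": 0.032}]
```

{"method": "servo_tool", "body": {
  "targets": [
    {"dx": 0,"dy": 0,"dz": 0,"rx": 0,"ry": 0,"rz": -0.005},
    {"dx": 0,"dy": 0,"dz": 0,"rx": 0,"ry": 0,"rz": 0},
    {"dx": 0,"dy": 0,"dz": 0,"rx": 0,"ry": 0,"rz": 0}
  ]
}}

```text
clock: 3.28
ee_pos: [0.4771, -0.148, 0.22]
orientation: [-0.151, 3.136, 0.0]
wrist_force: [-0.3, 0.3, -0.1]
width: 0.05
```

```bash
python3 - <<'E'
from h import *
s=state();print(s["clock"],s["ee_pos"],s["orientation"])
g=plan([.4765,-.151,.136],down(.09),n=4)
E
```

```text
3.2833 [ 0.47714008 -0.14801662  0.21997804] [-1.51052307e-01  3.13649619e+00  1.09248472e-04]
[{"dx": 0.0003, "dy": -0.0007, "dz": 0.021, "ry": 0.0004, "rz": 0.0016}, {"dx": 0.0003, "dy": -0.0007, "dz": 0.021, "ry": 0.0004, "rz": 0.0016}, {"dx": 0.0002, "dy": -0.0007, "dz": 0.021, "ry": 0.0004, "rz": 0.0016}, {"dx": 0.0002, "dy": -0.0007, "dz": 0.021, "ry": 0.0004, "rz": 0.0016}]
```

{"method": "servo_tool", "body": {
  "targets": [
    {"dx": 0.0003,"dy": -0.0007,"dz": 0.021,"rx": 0,"ry": 0,"rz": 0.0015},
    {"dx": 0.0003,"dy": -0.0007,"dz": 0.021,"rx": 0,"ry": 0,"rz": 0.0015},
    {"dx": 0,"dy": -0.0007,"dz": 0.021,"rx": 0,"ry": 0,"rz": 0.0015},
    {"dx": 0,"dy": -0.0007,"dz": 0.021,"rx": 0,"ry": 0,"rz": 0.0015},
    {"dx": 0,"dy": 0,"dz": 0,"rx": 0,"ry": 0,"rz": 0}
  ]
}}

```text
clock: 3.7
ee_pos: [0.4748, -0.1503, 0.133]
orientation: [0.142, -3.135, -0.002]
wrist_force: [-1.8, 0.5, -0.2]
width: 0.0497
```

```bash
python3 - <<'E'
from h import *
for n in("side","top"):
    f=grab_frame(n)
    r=(250,220,430,355) if n=="side" else (330,180,490,300)
    cv2.imwrite(f"pics/b_{n}.png",cv2.resize(f["image"][r[1]:r[3],r[0]:r[2]],None,fx=4,fy=4,interpolation=2))
s=state();print(s["clock"],s["ee_pos"],s["orientation"])
E
```

```text
3.8 [ 0.47649066 -0.15103645  0.13565053] [-1.41072210e-01  3.13833476e+00  5.27884703e-04]
```

View pics/b_side.png

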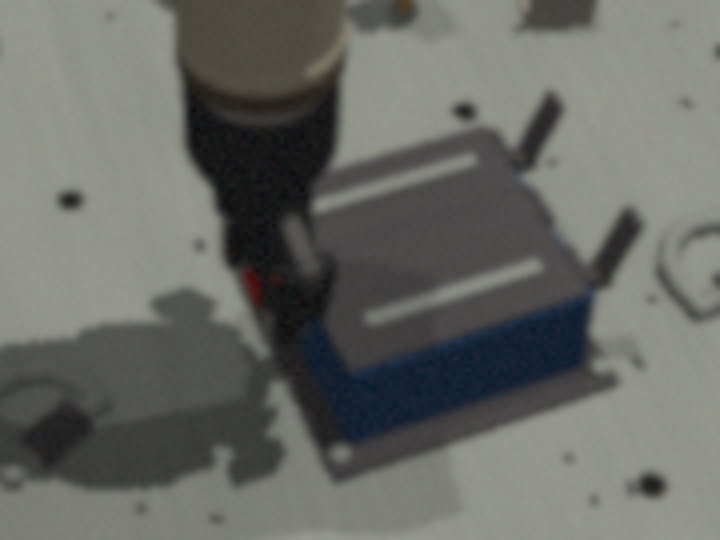

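View pics/b_top.png

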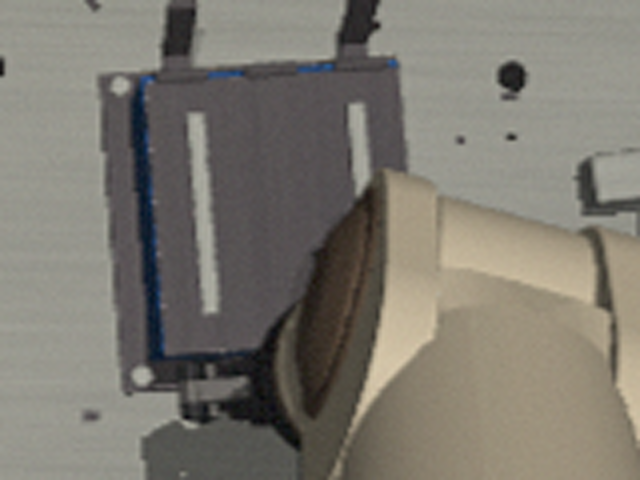

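{"method": "servo_tool", "body": {
  "targets": [
    {"dx": 0,"dy": 0,"dz": 0,"rx": 0,"ry": 0,"rz": 0},
    {"dx": 0,"dy": 0,"dz": 0,"rx": 0,"ry": 0,"rz": 0},
    {"dx": 0,"dy": 0,"dz": 0,"rx": 0,"ry": 0,"rz": 0},
    {"dx": 0,"dy": 0,"dz": 0,"rx": 0,"ry": 0,"rz": 0}
  ],
  "claw": 0.01,
  "newtons": 35
}}

```text
clock: 4.13
ee_pos: [0.4774, -0.152, 0.1368]
orientation: [-0.139, 3.135, -0.001]
wrist_force: [-0.1, 0.6, 7.2]
width: 0.025
```

```bash
cat > arc.py <<'E'
from h import *
import sys
th0,th1,n=map(float,sys.argv[1:4]);n=int(n)
# tool x axis ~ -x port ; steps in tool frame (constant attitude): dx=-(dX along port x), dz=-dZ
T=np.linspace(th0,th1,n+1);a=.16
for i in range(n):
    dX=a*(-np.cos(T[i+1])+np.cos(T[i]));dZ=a*(np.sin(T[i+1])-np.sin(T[i]))
    print(json.dumps({"dx":round(-dX,4),"dy":0,"dz":round(-dZ,4)}))
E
python3 - <<'E'
from h import *
s=state();print(s["clock"],s["ee_pos"],R.from_rotvec(s["orientation"]).as_matrix().round(3),s["width"],s["wrist_force"],s["moment"])
E
python3 arc.py 0 1.8 20
```

```text
4.1333 [ 0.47737647 -0.15199854  0.13681234] [[-0.996 -0.088  0.003]
 [-0.088  0.996 -0.001]
 [-0.003 -0.001 -1.   ]] 0.02503221836701274 [-0.07188289  0.57968853  7.22424118] [0.17692045 0.21493912 0.00456445]
{"dx": -0.0006, "dy": 0, "dz": -0.0144}
{"dx": -0.0019, "dy": 0, "dz": -0.0143}
{"dx": -0.0032, "dy": 0, "dz": -0.014}
{"dx": -0.0045, "dy": 0, "dz": -0.0137}
{"dx": -0.0057, "dy": 0, "dz": -0.0132}
{"dx": -0.0068, "dy": 0, "dz": -0.0127}
{"dx": -0.0079, "dy": 0, "dz": -0.012}
{"dx": -0.009, "dy": 0, "dz": -0.0112}
{"dx": -0.01, "dy": 0, "dz": -0.0104}
{"dx": -0.0109, "dy": 0, "dz": -0.0094}
{"dx": -0.0117, "dy": 0, "dz": -0.0084}
{"dx": -0.0124, "dy": 0, "dz": -0.0073}
{"dx": -0.013, "dy": 0, "dz": -0.0062}
{"dx": -0.0135, "dy": 0, "dz": -0.005}
{"dx": -0.0139, "dy": 0, "dz": -0.0038}
{"dx": -0.0142, "dy": 0, "dz": -0.0025}
{"dx": -0.0143, "dy": 0, "dz": -0.0012}
{"dx": -0.0144, "dy": 0, "dz": 0.0001}
{"dx": -0.0143, "dy": 0, "dz": 0.0014}
{"dx": -0.0142, "dy": 0, "dz": 0.0026}
```

{"method": "servo_tool", "body": {
  "targets": [
    {"dx": -0.0006,"dy": 0,"dz": -0.0144,"rx": 0,"ry": 0,"rz": 0},
    {"dx": -0.002,"dy": 0,"dz": -0.0143,"rx": 0,"ry": 0,"rz": 0},
    {"dx": -0.0032,"dy": 0,"dz": -0.014,"rx": 0,"ry": 0,"rz": 0},
    {"dx": -0.0045,"dy": 0,"dz": -0.0137,"rx": 0,"ry": 0,"rz": 0}
  ]
}}

```text
clock: 4.47
ee_pos: [0.4877, -0.1511, 0.1929]
orientation: [-0.138, 3.135, -0.001]
wrist_force: [6.4, -0.7, -7.7]
width: 0.0249
```

```bash
python3 - <<'E'
from h import *
f=grab_frame("side");r=(250,180,430,340)
cv2.imwrite("pics/d.png",cv2.resize(f["image"][r[1]:r[3],r[0]:r[2]],None,fx=3,fy=3,interpolation=2))
s=state();print(s["clock"],s["ee_pos"],s["orientation"],s["wrist_force"],s["joints"])
E
```

```text
4.5167 [ 0.48861474 -0.15102789  0.19508236] [-1.38904211e-01  3.13385053e+00 -1.61590057e-03] [ 1.96944646 -0.21748149 -2.76888242] [ 2.45654972e-01  3.65706514e-01  2.14338633e-03  2.00348168e+00
 -1.61637791e-03  7.67641915e-01  1.90820116e+00]
```

View pics/d.png

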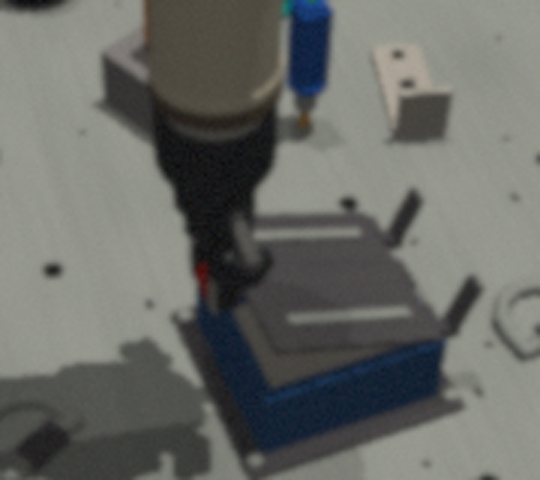

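Flap lifts and the grip is good (lifted edge clear of the collar). Continue the arc.

{"method": "servo_tool", "body": {
  "targets": [
    {"dx": -0.0057,"dy": 0,"dz": -0.0132,"rx": 0,"ry": 0,"rz": 0},
    {"dx": -0.0068,"dy": 0,"dz": -0.0127,"rx": 0,"ry": 0,"rz": 0},
    {"dx": -0.008,"dy": 0,"dz": -0.012,"rx": 0,"ry": 0,"rz": 0},
    {"dx": -0.009,"dy": 0,"dz": -0.0112,"rx": 0,"ry": 0,"rz": 0},
    {"dx": -0.01,"dy": 0,"dz": -0.0104,"rx": 0,"ry": 0,"rz": 0}
  ]
}}

```text
clock: 4.93
ee_pos: [0.5254, -0.148, 0.2509]
orientation: [0.138, -3.138, 0.001]
wrist_force: [2.6, -2.1, -9.1]
width: 0.0248
```

{"method": "servo_tool", "body": {
  "targets": [
    {"dx": -0.011,"dy": 0,"dz": -0.0094,"rx": 0,"ry": 0,"rz": 0},
    {"dx": -0.0117,"dy": 0,"dz": -0.0084,"rx": 0,"ry": 0,"rz": 0},
    {"dx": -0.0124,"dy": 0,"dz": -0.0073,"rx": 0,"ry": 0,"rz": 0},
    {"dx": -0.013,"dy": 0,"dz": -0.0062,"rx": 0,"ry": 0,"rz": 0},
    {"dx": -0.0135,"dy": 0,"dz": -0.005,"rx": 0,"ry": 0,"rz": 0}
  ]
}}

```text
clock: 5.35
ee_pos: [0.5858, -0.143, 0.2871]
orientation: [0.137, -3.135, 0.001]
wrist_force: [-1.9, -1.3, -1.6]
width: 0.0247
```

```bash
python3 - <<'E'
from h import *
f=grab_frame("side");r=(250,150,470,340)
cv2.imwrite("pics/d2.png",cv2.resize(f["image"][r[1]:r[3],r[0]:r[2]],None,fx=3,fy=3,interpolation=2))
s=state();print(s["clock"],s["ee_pos"],s["orientation"],s["wrist_force"],s["joints"])
E
```

```text
5.4 [ 0.58896977 -0.14272732  0.28827118] [-1.38609121e-01  3.13692293e+00 -2.55116544e-03] [ 0.41070328 -1.8798144   2.13870451] [ 1.94175238e-01  4.02591505e-01 -1.70156489e-03  1.69569077e+00
  2.16563826e-03  1.04136775e+00  1.85062999e+00]
```

View pics/d2.png

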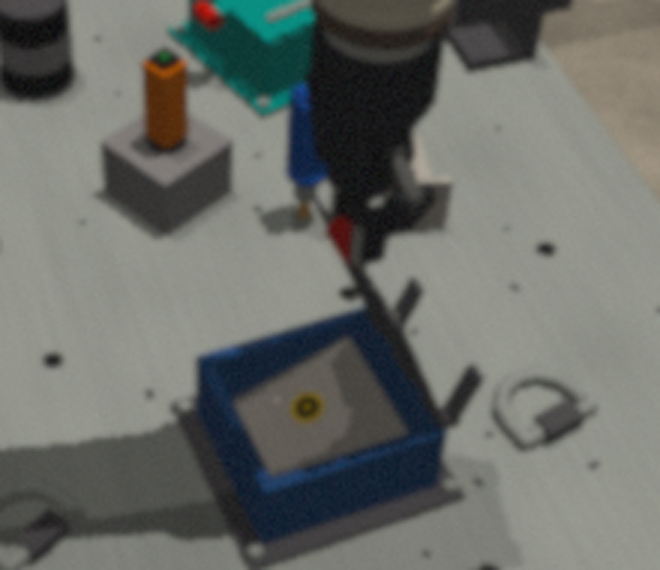

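{"method": "servo_tool", "body": {
  "targets": [
    {"dx": -0.014,"dy": 0,"dz": -0.0038,"rx": 0,"ry": 0,"rz": 0},
    {"dx": -0.0142,"dy": 0,"dz": -0.0025,"rx": 0,"ry": 0,"rz": 0},
    {"dx": -0.0143,"dy": 0,"dz": -0.0012,"rx": 0,"ry": 0,"rz": 0}
  ]
}}

```text
clock: 5.65
ee_pos: [0.6286, -0.1396, 0.2952]
orientation: [0.137, -3.137, 0.002]
wrist_force: [-2.3, -1.7, 0.2]
width: 0.0248
```

{"method": "servo_tool", "body": {
  "targets": [
    {"dx": -0.0144,"dy": 0,"dz": 0.0001,"rx": 0,"ry": 0,"rz": 0},
    {"dx": -0.0143,"dy": 0,"dz": 0.0014,"rx": 0,"ry": 0,"rz": 0},
    {"dx": -0.0142,"dy": 0,"dz": 0.0026,"rx": 0,"ry": 0,"rz": 0},
    {"dx": -0.009,"dy": 0,"dz": 0.0025,"rx": 0,"ry": 0,"rz": 0},
    {"dx": 0,"dy": 0,"dz": 0,"rx": 0,"ry": 0,"rz": 0}
  ]
}}

```text
clock: 6.07
ee_pos: [0.6832, -0.1349, 0.2892]
orientation: [-0.138, 3.134, -0.004]
wrist_force: [0.8, -2.6, 6.9]
width: 0.0244
```

```bash
python3 - <<'E'
from h import *
f=grab_frame("side");r=(250,150,470,340)
cv2.imwrite("pics/d3.png",cv2.resize(f["image"][r[1]:r[3],r[0]:r[2]],None,fx=3,fy=3,interpolation=2))
s=state();print(s["clock"],s["ee_pos"],s["orientation"],s["wrist_force"],s["joints"])
E
```

```text
6.1167 [ 0.6824693  -0.13500777  0.28931719] [-0.13770039  3.13474297 -0.00334057] [ 1.28166724 -3.1487911   5.8617336 ] [ 0.15768191  0.5578638  -0.002275    1.45094146  0.0028022   1.12861878
  1.81315477]
```

View pics/d3.png

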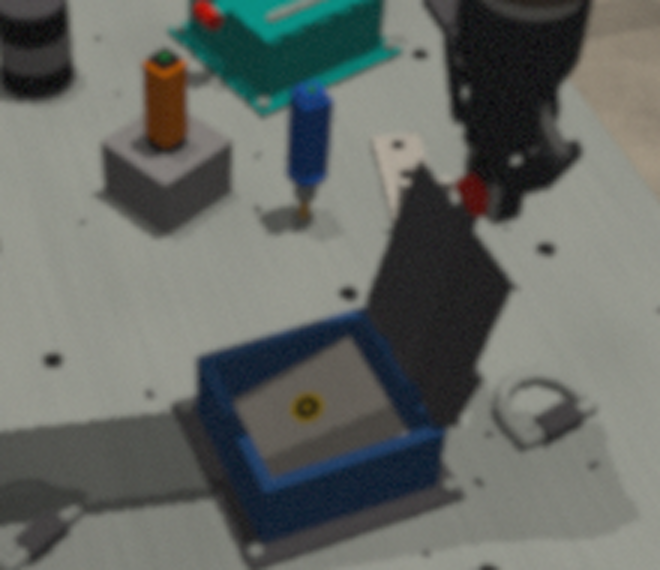

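{"method": "servo_tool", "body": {
  "targets": [
    {"dx": 0,"dy": 0,"dz": 0,"rx": 0,"ry": 0,"rz": 0},
    {"dx": 0,"dy": 0,"dz": 0,"rx": 0,"ry": 0,"rz": 0},
    {"dx": 0,"dy": 0,"dz": -0.01,"rx": 0,"ry": 0,"rz": 0},
    {"dx": 0,"dy": 0,"dz": -0.03,"rx": 0,"ry": 0,"rz": 0},
    {"dx": 0,"dy": 0,"dz": -0.03,"rx": 0,"ry": 0,"rz": 0}
  ],
  "claw": 0.055
}}

```text
clock: 6.53
ee_pos: [0.6798, -0.1331, 0.3572]
orientation: [0.139, -3.134, -0.002]
wrist_force: [0.7, 0.5, 0.3]
width: 0.0551
```

```bash
python3 - <<'E'
from h import *
F=[grab_frame(n) for n in("side","top")]
f=F[0];r=(250,150,470,340)
cv2.imwrite("pics/e1.png",cv2.resize(f["image"][r[1]:r[3],r[0]:r[2]],None,fx=3,fy=3,interpolation=2))
cv2.imwrite("pics/e2.png",F[1]["image"])
s=state();print(s["clock"],s["ee_pos"],s["orientation"],s["wrist_force"],s["joints"])
for n in("mark","plate","flap_hinge","port","flap_tab"):
  for f in F: print(n,[(np.round(r["position"],1).tolist(),round(r["p"],2)) for r in place_of(f,n)[:3]])
E
```

```text
6.6333 [ 0.68322985 -0.13374242  0.36506877] [-1.38686369e-01  3.12833328e+00 -2.49694688e-03] [-0.20119968  0.13720152  0.32237444] [ 1.55737957e-01  5.00915899e-01 -1.23498516e-03  1.36843300e+00
  1.50274475e-04  1.26194408e+00  1.81401582e+00]
mark [([350.1, 285.1], 0.6)]
mark [([388.2, 235.9], 0.57)]
plate [([355.8, 288.1], 0.93)]
plate [([398.5, 234.6], 0.83)]
flap_hinge [([385.6, 273.3], 0.83), ([365.6, 137.3], 0.65), ([382.7, 208.3], 0.39)]
flap_hinge [([400.1, 197.9], 0.68), ([155.9, 126.7], 0.55)]
port [([346.6, 168.1], 0.88), ([350.1, 299.0], 0.58)]
port [([396.2, 236.1], 0.94), ([169.4, 168.8], 0.89), ([398.4, 232.6], 0.59)]
flap_tab [([415.5, 212.9], 0.82), ([321.0, 158.3], 0.74)]
flap_tab [([177.2, 201.4], 0.85), ([410.1, 149.4], 0.58)]
```

View pics/e1.png

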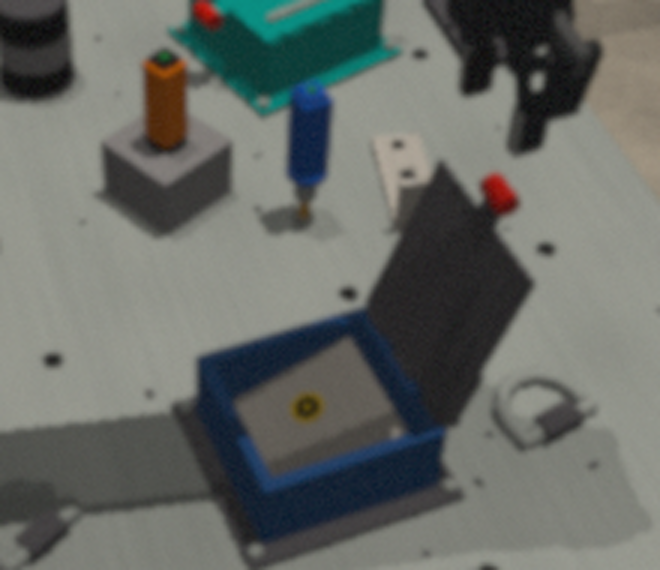

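View pics/e2.png

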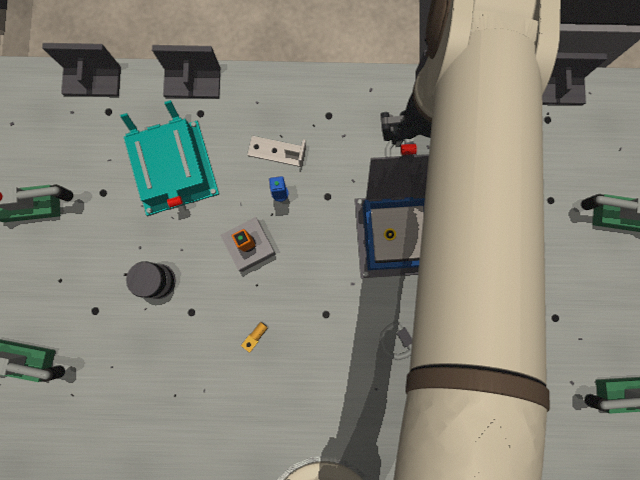

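```bash
python3 - <<'E'
from h import *
np.set_printoptions(precision=4,suppress=True)
F=[grab_frame(n) for n in("side","top")]
P=[]
for f,(x0,y0,x1,y1) in zip(F,((335,270,370,300),(375,220,405,250))):
    h=cv2.cvtColor(f["image"],cv2.COLOR_BGR2HSV);m=cv2.inRange(h,(18,110,60),(38,255,255));z=np.zeros_like(m);z[y0:y1,x0:x1]=m[y0:y1,x0:x1]
    ys,xs=np.nonzero(z);(c,sz,a)=cv2.minAreaRect(np.c_[xs,ys].astype(np.float32));print(xs.mean(),ys.mean(),len(xs),c,sz);P.append(((c[0]+xs.mean())/2,(c[1]+ys.mean())/2))
print(tri(F,P),[atz(f,p,.035) for f,p in zip(F,P)])
yaw=.09;c=np.array([.5693,-.1442])
for X in [atz(f,p,.035) for f,p in zip(F,P)]:
    d=X[:2]-c;print("port xy",d@[np.cos(yaw),np.sin(yaw)],d@[-np.sin(yaw),np.cos(yaw)])
# collar outer top corners / flap
cv2.imwrite("pics/f1.png",cv2.resize(F[1]["image"][190:285,350:425],None,fx=6,fy=6,interpolation=2))
cv2.imwrite("pics/f2.png",cv2.resize(F[0]["image"][240:345,300:410],None,fx=5,fy=5,interpolation=2))
E
```

```text
351.9746835443038 285.32911392405066 79 (352.0, 285.5) (9.0, 10.0)
389.6385542168675 233.84337349397592 83 (389.5, 234.0) (12.0, 11.0)
(array([ 0.5674, -0.1286,  0.0327]), [np.float64(0.0009214267155007116), np.float64(0.0009214267155004174)]) [array([ 0.5657, -0.1302,  0.035 ]), array([ 0.568 , -0.1285,  0.035 ])]
port xy -0.0022863259333864086 0.014261597379350956
port xy 0.00010781427381115892 0.015754217073778873
```

View pics/f1.png

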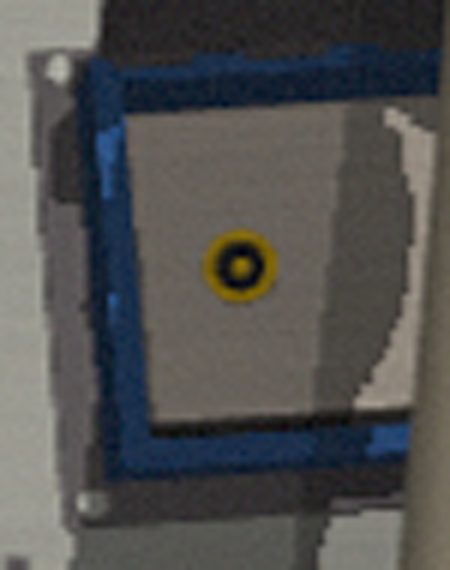

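View pics/f2.png

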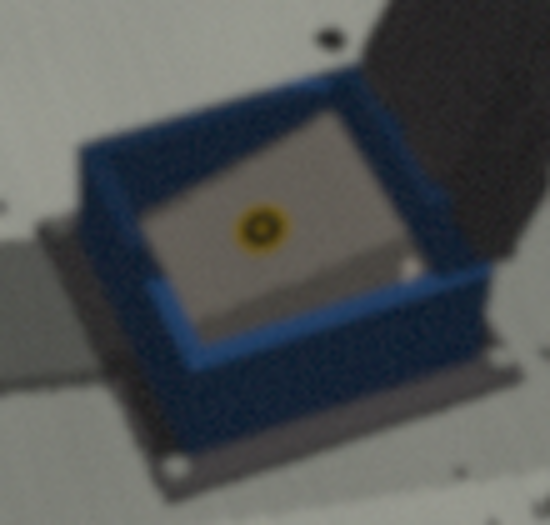

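```bash
python3 - <<'E'
from h import *
np.set_printoptions(precision=4,suppress=True)
F=[grab_frame(n) for n in("side","top")]
print("blue",tri(F,[(352.3,188.4),(278.1,183.8)]))
P=[]
for f,(x0,y0,x1,y1) in zip(F,((290,160,325,205),(225,220,262,260))):
    h=cv2.cvtColor(f["image"],cv2.COLOR_BGR2HSV);m=cv2.inRange(h,(45,80,40),(85,255,255));z=np.zeros_like(m);z[y0:y1,x0:x1]=m[y0:y1,x0:x1]
    ys,xs=np.nonzero(z);P.append((xs.mean(),ys.mean()));print(P[-1],len(xs))
print("dot",tri(F,P))
g=plan([.541,.1605,.29],down(.56-np.pi/2))
E
```

```text
blue (array([0.6476, 0.0983, 0.1116]), [np.float64(0.0039987162237729405), np.float64(0.003998716223772983)])
(np.float64(311.1764705882353), np.float64(167.02941176470588)) 34
(np.float64(239.9090909090909), np.float64(237.0909090909091)) 22
dot (array([0.5493, 0.1604, 0.1508]), [np.float64(0.007414214035536884), np.float64(0.00741421403553682)])
[{"dx": 0.0114, "dy": 0.0305, "dz": 0.0068, "rz": 0.1099}, {"dx": 0.0146, "dy": 0.0291, "dz": 0.0068, "rz": 0.1099}, {"dx": 0.0177, "dy": 0.0273, "dz": 0.0068, "rz": 0.1099}, {"dx": 0.0206, "dy": 0.0252, "dz": 0.0068, "rz": 0.1099}, {"dx": 0.0233, "dy": 0.0228, "dz": 0.0068, "rz": 0.1099}]
[{"dx": 0.0256, "dy": 0.0201, "dz": 0.0068, "rz": 0.1099}, {"dx": 0.0277, "dy": 0.0172, "dz": 0.0068, "rz": 0.1099}, {"dx": 0.0294, "dy": 0.014, "dz": 0.0068, "rz": 0.1099}, {"dx": 0.0308, "dy": 0.0107, "dz": 0.0068, "rz": 0.1099}, {"dx": 0.0318, "dy": 0.0073, "dz": 0.0068, "rz": 0.1099}]
```

{"method": "servo_tool", "body": {
  "targets": [
    {"dx": 0.0115,"dy": 0.0305,"dz": 0.005,"rx": 0,"ry": 0,"rz": 0.11},
    {"dx": 0.0145,"dy": 0.029,"dz": 0.005,"rx": 0,"ry": 0,"rz": 0.11},
    {"dx": 0.0175,"dy": 0.0275,"dz": 0.005,"rx": 0,"ry": 0,"rz": 0.11},
    {"dx": 0.0205,"dy": 0.025,"dz": 0.005,"rx": 0,"ry": 0,"rz": 0.11},
    {"dx": 0.0235,"dy": 0.023,"dz": 0.005,"rx": 0,"ry": 0,"rz": 0.11}
  ],
  "claw": 0.065
}}

```text
clock: 7.75
ee_pos: [0.6105, 0.0144, 0.3329]
orientation: [0.728, 3.056, 0.0]
wrist_force: [0.9, 0.0, 1.2]
width: 0.0652
```

{"method": "servo_tool", "body": {
  "targets": [
    {"dx": 0.0255,"dy": 0.02,"dz": 0.007,"rx": 0,"ry": 0,"rz": 0.11},
    {"dx": 0.0275,"dy": 0.017,"dz": 0.007,"rx": 0,"ry": 0,"rz": 0.11},
    {"dx": 0.0295,"dy": 0.014,"dz": 0.007,"rx": 0,"ry": 0,"rz": 0.11},
    {"dx": 0.031,"dy": 0.0105,"dz": 0.007,"rx": 0,"ry": 0,"rz": 0.11},
    {"dx": 0.032,"dy": 0.0075,"dz": 0.007,"rx": 0,"ry": 0,"rz": 0.11}
  ]
}}

```text
clock: 8.17
ee_pos: [0.5402, 0.1617, 0.298]
orientation: [1.53, 2.743, 0.001]
wrist_force: [1.0, -0.2, 0.2]
width: 0.0652
```

{"method": "servo_tool", "body": {
  "targets": [
    {"dx": 0,"dy": 0,"dz": 0,"rx": 0,"ry": 0,"rz": 0},
    {"dx": 0,"dy": 0,"dz": 0,"rx": 0,"ry": 0,"rz": 0}
  ]
}}

```text
clock: 8.33
ee_pos: [0.5397, 0.1634, 0.2977]
orientation: [-1.513, -2.752, -0.0]
wrist_force: [-0.0, -0.6, -0.2]
width: 0.0649
```

```bash
python3 - <<'E'
from h import *
s=state();print(s["clock"],s["ee_pos"],s["orientation"],s["joints"])
f=grab_frame("side");r=(230,100,430,250)
cv2.imwrite("pics/g1.png",cv2.resize(f["image"][r[1]:r[3],r[0]:r[2]],None,fx=4,fy=4,interpolation=2))
g=plan([.541,.160,.21],down(.56-np.pi/2),n=4)
E
```

```text
8.3333 [0.53968781 0.16336447 0.29769112] [-1.51349534e+00 -2.75166270e+00 -4.36321377e-05] [-0.40443512  0.32109493  0.0776718   1.79174621 -0.02958228  1.03060734
  0.24958276]
[{"dx": -0.0003, "dy": -0.0001, "dz": 0.022, "ry": 0.0001, "rz": 0.0006}, {"dx": -0.0003, "dy": -0.0001, "dz": 0.022, "ry": 0.0001, "rz": 0.0006}, {"dx": -0.0003, "dy": -0.0001, "dz": 0.022, "ry": 0.0001, "rz": 0.0006}, {"dx": -0.0003, "dy": -0.0001, "dz": 0.022, "ry": 0.0001, "rz": 0.0006}]
```

View pics/g1.png

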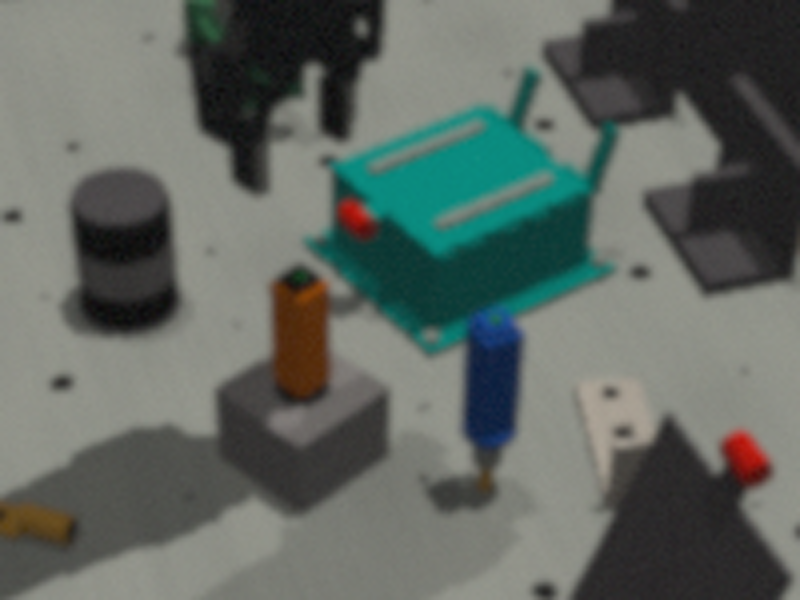

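{"method": "servo_tool", "body": {
  "targets": [
    {"dx": -0.0003,"dy": 0,"dz": 0.03,"rx": 0,"ry": 0,"rz": 0},
    {"dx": -0.0003,"dy": 0,"dz": 0.03,"rx": 0,"ry": 0,"rz": 0},
    {"dx": -0.0003,"dy": 0,"dz": 0.026,"rx": 0,"ry": 0,"rz": 0},
    {"dx": -0.0003,"dy": 0,"dz": 0,"rx": 0,"ry": 0,"rz": 0}
  ]
}}

```text
clock: 8.72
ee_pos: [0.5395, 0.1565, 0.2074]
orientation: [-1.522, -2.742, 0.011]
wrist_force: [-0.8, -0.2, -1.0]
width: 0.0653
```

```bash
python3 - <<'E'
from h import *
F=[grab_frame(n) for n in("side","top")]
s=state();print(s["clock"],s["ee_pos"],s["orientation"])
for f,r,n in((F[0],(250,110,370,230),"g2"),(F[1],(190,180,310,300),"g3")):
    cv2.imwrite(f"pics/{n}.png",cv2.resize(f["image"][r[1]:r[3],r[0]:r[2]],None,fx=5,fy=5,interpolation=2))
g=plan([.541,.160,.168],down(.56-np.pi/2),n=3)
E
```

```text
8.8167 [0.54211406 0.15772675 0.21189878] [-1.52466423e+00 -2.74621581e+00  2.51262053e-03]
[{"dx": 0.0008, "dy": 0.0001, "dz": 0.0146, "rx": -0.0006, "ry": 0.0001, "rz": -0.0009}, {"dx": 0.0008, "dy": 0.0001, "dz": 0.0146, "rx": -0.0006, "ry": 0.0001, "rz": -0.0009}, {"dx": 0.0008, "dy": 0.0001, "dz": 0.0146, "rx": -0.0006, "ry": 0.0001, "rz": -0.0009}]
```

View pics/g2.png

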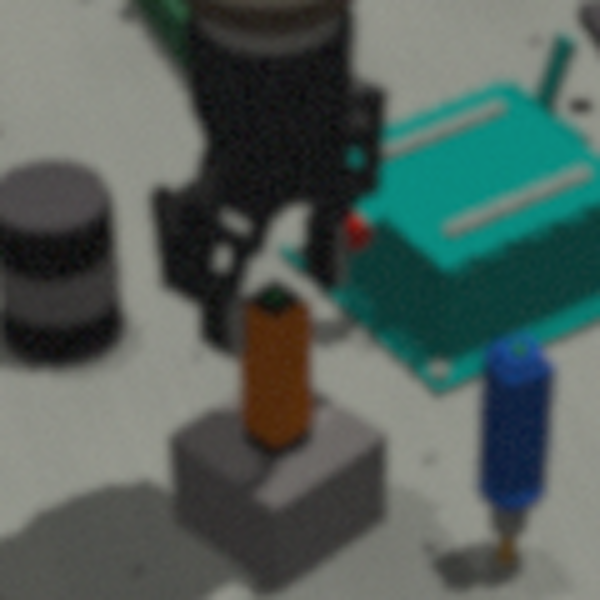

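View pics/g3.png

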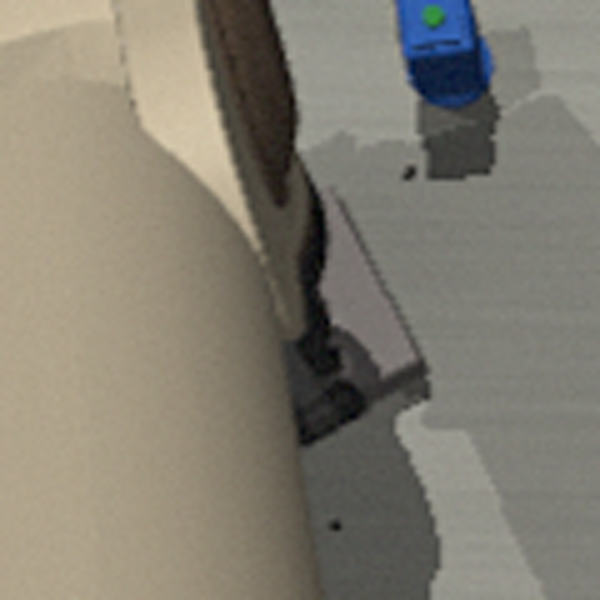

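{"method": "servo_tool", "body": {
  "targets": [
    {"dx": 0,"dy": 0,"dz": 0.014,"rx": 0,"ry": 0,"rz": 0},
    {"dx": 0,"dy": 0,"dz": 0.014,"rx": 0,"ry": 0,"rz": 0},
    {"dx": 0,"dy": 0,"dz": 0.0145,"rx": 0,"ry": 0,"rz": 0},
    {"dx": 0,"dy": 0,"dz": 0,"rx": 0,"ry": 0,"rz": 0},
    {"dx": 0,"dy": 0,"dz": 0,"rx": 0,"ry": 0,"rz": 0}
  ]
}}

```text
clock: 9.23
ee_pos: [0.5427, 0.1591, 0.171]
orientation: [1.523, 2.747, 0.002]
wrist_force: [0.2, 1.1, 0.3]
width: 0.0648
```

```bash
python3 - <<'E'
from h import *
F=[grab_frame(n) for n in("side",)]
s=state();print(s["clock"],s["ee_pos"],s["orientation"],s["wrist_force"])
for f,r,n in((F[0],(250,110,370,230),"g4"),):
    cv2.imwrite(f"pics/{n}.png",cv2.resize(f["image"][r[1]:r[3],r[0]:r[2]],None,fx=5,fy=5,interpolation=2))
E
```

```text
9.2833 [0.54308176 0.15932555 0.1714282 ] [1.52212306 2.74597116 0.00309404] [-0.26321901  0.15510031 -0.59039521]
```

View pics/g4.png

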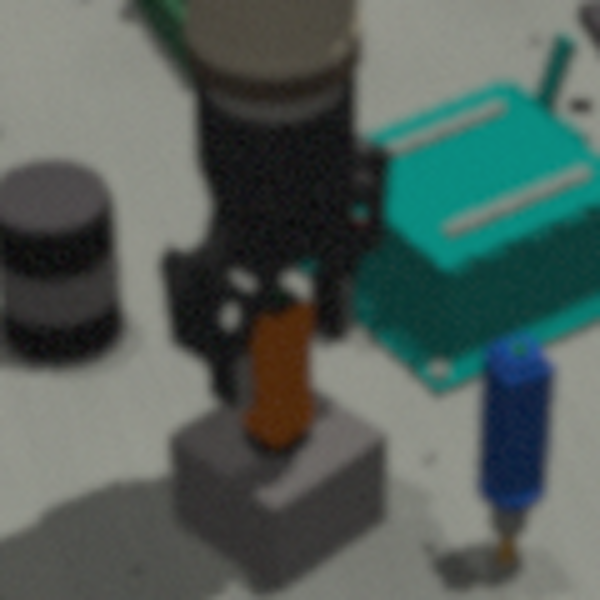

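{"method": "servo_tool", "body": {
  "targets": [
    {"dx": 0,"dy": -0.001,"dz": 0.003,"rx": 0,"ry": 0,"rz": 0},
    {"dx": 0,"dy": 0,"dz": 0,"rx": 0,"ry": 0,"rz": 0}
  ]
}}

```text
clock: 9.45
ee_pos: [0.5414, 0.1589, 0.1675]
orientation: [1.522, 2.747, 0.002]
wrist_force: [-0.2, 0.6, -0.5]
width: 0.0652
```

{"method": "servo_tool", "body": {
  "targets": [
    {"dx": 0,"dy": 0,"dz": 0,"rx": 0,"ry": 0,"rz": 0},
    {"dx": 0,"dy": 0,"dz": 0,"rx": 0,"ry": 0,"rz": 0},
    {"dx": 0,"dy": 0,"dz": 0,"rx": 0,"ry": 0,"rz": 0},
    {"dx": 0,"dy": 0,"dz": 0,"rx": 0,"ry": 0,"rz": 0},
    {"dx": 0,"dy": 0,"dz": 0,"rx": 0,"ry": 0,"rz": 0}
  ],
  "claw": 0.015,
  "newtons": 60
}}

```text
clock: 9.87
ee_pos: [0.5411, 0.159, 0.167]
orientation: [1.522, 2.748, 0.001]
wrist_force: [-0.5, 0.1, 4.9]
width: 0.0274
```

```bash
python3 - <<'E'
from h import *
s=state();print(s["clock"],s["ee_pos"],s["orientation"],s["wrist_force"],s["moment"],s["width"])
print(R.from_rotvec(s["orientation"]).as_matrix().round(4))
E
```

```text
9.8667 [0.54113921 0.15904179 0.16698262] [1.52206268e+00 2.74775907e+00 9.59080217e-04] [-0.47782003  0.14542875  4.90974629] [-0.12237952  0.15232103 -0.0142573 ] 0.027401743076890833
[[-5.304e-01  8.477e-01  7.000e-04]
 [ 8.477e-01  5.304e-01  3.000e-04]
 [-1.000e-04  7.000e-04 -1.000e+00]]
```

{"method": "servo_tool", "body": {
  "targets": [
    {"dx": 0,"dy": 0,"dz": -0.01,"rx": 0,"ry": 0,"rz": 0},
    {"dx": 0,"dy": 0,"dz": -0.018,"rx": 0,"ry": 0,"rz": 0},
    {"dx": 0,"dy": 0,"dz": -0.022,"rx": 0,"ry": 0,"rz": 0},
    {"dx": 0,"dy": 0,"dz": -0.022,"rx": 0,"ry": 0,"rz": 0},
    {"dx": 0,"dy": 0,"dz": -0.02,"rx": 0,"ry": 0,"rz": 0}
  ]
}}

```text
clock: 10.28
ee_pos: [0.5405, 0.1587, 0.2598]
orientation: [-1.522, -2.748, 0.001]
wrist_force: [-0.8, 1.2, -1.4]
width: 0.0277
```

{"method": "servo_tool", "body": {
  "targets": [
    {"dx": 0,"dy": 0,"dz": -0.02,"rx": 0,"ry": 0,"rz": 0},
    {"dx": 0,"dy": 0,"dz": -0.01,"rx": 0,"ry": 0,"rz": 0},
    {"dx": 0,"dy": 0,"dz": 0,"rx": 0,"ry": 0,"rz": 0},
    {"dx": 0,"dy": 0,"dz": 0,"rx": 0,"ry": 0,"rz": 0}
  ]
}}

```text
clock: 10.62
ee_pos: [0.5407, 0.1589, 0.2885]
orientation: [1.522, 2.748, 0.0]
wrist_force: [-0.4, -0.0, -2.1]
width: 0.0278
```

```bash
python3 - <<'E'
from h import *
np.set_printoptions(precision=4,suppress=True)
F=[grab_frame(n) for n in("side","top")]
s=state();print(s["clock"],s["ee_pos"],s["orientation"],s["wrist_force"],s["width"])
for t in("tip_end","probe_grip"):
  for f in F: print(t,[(np.round(r["position"],1).tolist(),round(r["p"],2)) for r in place_of(f,t)[:3]])
p=np.array(s["ee_pos"]);Rm=R.from_rotvec(s["orientation"]).as_matrix()
for d in(.052,.157): print("pred",p+Rm[:,2]*d,[proj(f,p+Rm[:,2]*d) for f in F])
for f,r,n in((F[0],(250,80,370,230),"k1"),):
    cv2.imwrite(f"pics/{n}.png",cv2.resize(f["image"][r[1]:r[3],r[0]:r[2]],None,fx=4,fy=4,interpolation=2))
E
```

```text
10.7167 [0.5399 0.1586 0.287 ] [-1.5214 -2.7466  0.0031] [-0.3288 -0.3572 -1.7302] 0.027506944220000364
tip_end [([305.3, 170.7], 0.6), ([257.2, 326.6], 0.3)]
tip_end []
probe_grip [([353.5, 191.4], 0.97), ([304.5, 137.4], 0.95), ([385.0, 209.1], 0.43)]
probe_grip [([281.2, 182.7], 0.62)]
pred [0.5398 0.1586 0.235 ] [array([303.8611, 139.539 ]), array([234.4716, 232.1486])]
pred [0.5395 0.1585 0.13  ] [array([304.682 , 175.3023]), array([243.2241, 239.8036])]
```

View pics/k1.png

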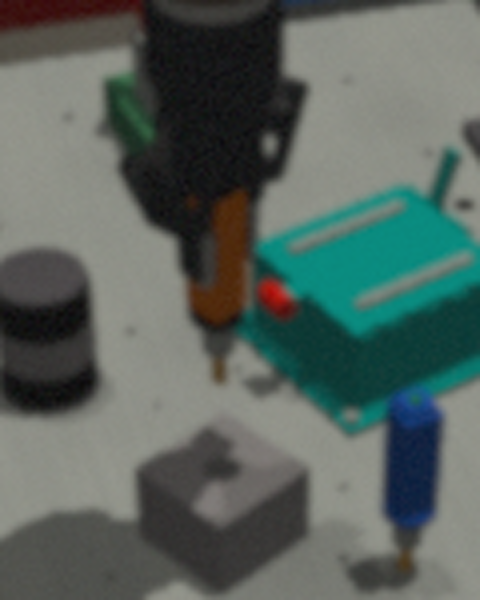

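```bash
cat >> h.py <<'E'
YAW=.09
def goal(mark,dist,yaw=YAW,tilt=.35):
    Rz=R.from_euler("z",yaw).as_matrix();c,s=np.cos(tilt),np.sin(tilt)
    y=Rz@[c,0,s];z=Rz@[s,0,-c];Rg=np.c_[np.cross(y,z),y,z]
    return np.array(mark)-z*dist,Rg
E
python3 - <<'E'
from h import *
p,Rg=goal([.567,-.1293,.035],.157+.06);print(p)
plan(p,Rg,n=10)
E
```

```text
[ 0.49289233 -0.13598776  0.23884388]
[{"dx": -0.0225, "dy": -0.0196, "dz": 0.0049, "rx": -0.0346, "ry": -0.0082, "rz": 0.0464}, {"dx": -0.0233, "dy": -0.0187, "dz": 0.0044, "rx": -0.0346, "ry": -0.0082, "rz": 0.0464}, {"dx": -0.0241, "dy": -0.0178, "dz": 0.004, "rx": -0.0346, "ry": -0.0082, "rz": 0.0464}, {"dx": -0.0249, "dy": -0.0168, "dz": 0.0036, "rx": -0.0346, "ry": -0.0082, "rz": 0.0464}, {"dx": -0.0256, "dy": -0.0157, "dz": 0.0032, "rx": -0.0346, "ry": -0.0082, "rz": 0.0464}]
[{"dx": -0.0263, "dy": -0.0146, "dz": 0.0029, "rx": -0.0346, "ry": -0.0082, "rz": 0.0464}, {"dx": -0.0269, "dy": -0.0135, "dz": 0.0026, "rx": -0.0346, "ry": -0.0082, "rz": 0.0464}, {"dx": -0.0275, "dy": -0.0123, "dz": 0.0024, "rx": -0.0346, "ry": -0.0082, "rz": 0.0464}, {"dx": -0.028, "dy": -0.0111, "dz": 0.0022, "rx": -0.0346, "ry": -0.0082, "rz": 0.0464}, {"dx": -0.0285, "dy": -0.0098, "dz": 0.0021, "rx": -0.0346, "ry": -0.0082, "rz": 0.0464}]
```

{"method": "servo_tool", "body": {
  "targets": [
    {"dx": -0.0225,"dy": -0.0196,"dz": 0.005,"rx": -0.0346,"ry": -0.008,"rz": 0.0464},
    {"dx": -0.0233,"dy": -0.0187,"dz": 0.0044,"rx": -0.0346,"ry": -0.008,"rz": 0.0464},
    {"dx": -0.0241,"dy": -0.0178,"dz": 0.004,"rx": -0.0346,"ry": -0.008,"rz": 0.0464},
    {"dx": -0.025,"dy": -0.0168,"dz": 0.0036,"rx": -0.0346,"ry": -0.008,"rz": 0.0464},
    {"dx": -0.0256,"dy": -0.0157,"dz": 0.0032,"rx": -0.0346,"ry": -0.008,"rz": 0.0464}
  ]
}}

```text
clock: 11.33
ee_pos: [0.5166, 0.0102, 0.2632]
orientation: [1.76, 2.449, 0.2]
wrist_force: [0.5, 0.6, -2.1]
width: 0.0276
```

{"method": "servo_tool", "body": {
  "targets": [
    {"dx": -0.0263,"dy": -0.0146,"dz": 0.003,"rx": -0.0346,"ry": -0.008,"rz": 0.0464},
    {"dx": -0.0269,"dy": -0.0135,"dz": 0.0026,"rx": -0.0346,"ry": -0.008,"rz": 0.0464},
    {"dx": -0.0275,"dy": -0.0123,"dz": 0.0024,"rx": -0.0346,"ry": -0.008,"rz": 0.0464},
    {"dx": -0.028,"dy": -0.0111,"dz": 0.0022,"rx": -0.0346,"ry": -0.008,"rz": 0.0464},
    {"dx": -0.0285,"dy": -0.01,"dz": 0.002,"rx": -0.0346,"ry": -0.008,"rz": 0.0464}
  ]
}}

```text
clock: 11.75
ee_pos: [0.4927, -0.137, 0.2389]
orientation: [1.945, 2.124, 0.381]
wrist_force: [0.6, 0.1, -1.9]
width: 0.0275
```

{"method": "servo_tool", "body": {
  "targets": [
    {"dx": 0,"dy": 0,"dz": 0,"rx": 0,"ry": 0,"rz": 0},
    {"dx": 0,"dy": 0,"dz": 0,"rx": 0,"ry": 0,"rz": 0},
    {"dx": 0,"dy": 0,"dz": 0,"rx": 0,"ry": 0,"rz": 0},
    {"dx": 0,"dy": 0,"dz": 0,"rx": 0,"ry": 0,"rz": 0}
  ]
}}

```text
clock: 12.08
ee_pos: [0.4938, -0.1344, 0.2393]
orientation: [1.942, 2.13, 0.381]
wrist_force: [0.7, 0.3, -1.9]
width: 0.0279
```

```bash
cat > chk.py <<'E'
from h import *
import sys
np.set_printoptions(precision=4,suppress=True)
tag=sys.argv[1];dist=float(sys.argv[2])
F=[grab_frame(n) for n in("side","top")]
s=state();print(s["clock"],s["ee_pos"],s["orientation"],s["wrist_force"],s["width"],s["joints"])
p=np.array(s["ee_pos"]);Rm=R.from_rotvec(s["orientation"]).as_matrix()
tip=p+Rm[:,2]*.157;print("tip",tip,"px",[proj(f,tip) for f in F])
f=F[0];r=(290,180,420,300)
cv2.imwrite(f"pics/{tag}s.png",cv2.resize(f["image"][r[1]:r[3],r[0]:r[2]],None,fx=5,fy=5,interpolation=2))
f=F[1];r=(350,180,450,290)
cv2.imwrite(f"pics/{tag}t.png",cv2.resize(f["image"][r[1]:r[3],r[0]:r[2]],None,fx=5,fy=5,interpolation=2))
plan(*goal([.567,-.1293,.035],.157+dist),n=1)
E
python3 chk.py m1 .06
```

```text
12.1833 [ 0.494  -0.1342  0.2394] [1.9409 2.1306 0.3814] [-0.0127 -0.2611 -1.712 ] 0.027374549406165738 [ 0.0771  0.1797  0.2285  2.1915 -0.3859  0.4776  0.7059]
tip [ 0.5478 -0.1287  0.092 ] px [array([345.1244, 270.1008]), array([393.7997, 240.3904])]
[{"dx": -0.0017, "dy": -0.0013, "dz": 0.0001, "rx": 0.0019, "ry": -0.0037, "rz": 0.0024}]
```

View pics/m1s.png

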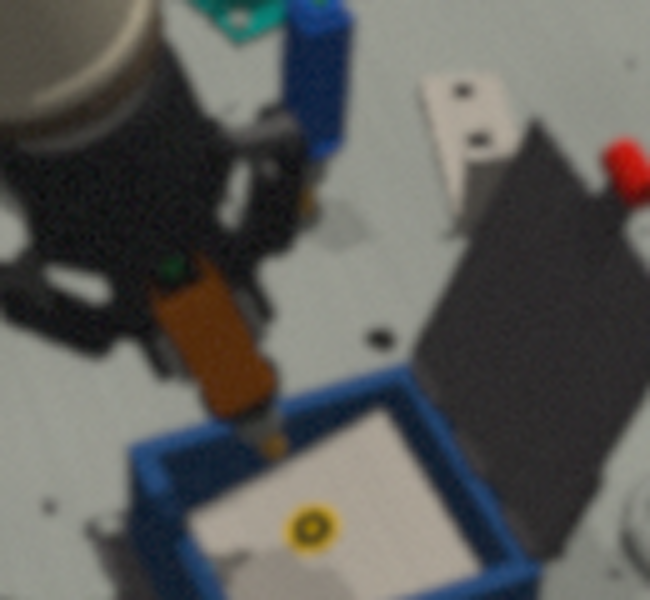

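View pics/m1t.png

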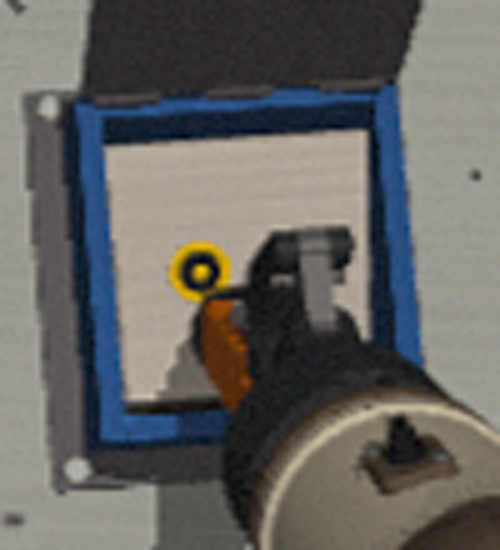

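```bash
python3 - <<'E'
from h import *
np.set_printoptions(precision=4,suppress=True)
F=[grab_frame(n) for n in("side","top")]
P=[]
for f,(x0,y0,x1,y1) in zip(F,((335,270,370,300),(375,220,405,250))):
    h=cv2.cvtColor(f["image"],cv2.COLOR_BGR2HSV);m=cv2.inRange(h,(18,130,80),(38,255,255));z=np.zeros_like(m);z[y0:y1,x0:x1]=m[y0:y1,x0:x1]
    ys,xs=np.nonzero(z);(c,sz,a)=cv2.minAreaRect(np.c_[xs,ys].astype(np.float32));e=cv2.fitEllipse(cv2.convexHull(np.c_[xs,ys].astype(np.int32)));print(xs.mean(),ys.mean(),len(xs),c,sz,e);P.append(e[0])
print(tri(F,P),[atz(f,p,.035) for f,p in zip(F,P)])
f=F[1];c=lambda p:((p[0]+.5)/5-.5+350,(p[1]+.5)/5-.5+180)
TL,TR,BL=[atz(f,c(p),.07) for p in((75,100),(397,85),(95,447))]
print("top collar",TL,TR,BL,"w",np.linalg.norm(TL-TR),np.linalg.norm(TL-BL),"centre",(TR+BL)/2)
d=TL-TR;e=TL-BL;print("yaw",np.arctan2(-d[0],d[1]),np.arctan2(e[1],e[0]))
E
```

```text
351.9220779220779 285.2987012987013 77 (352.0000305175781, 285.0000305175781) (8.485280990600586, 9.899494171142578) ((351.8657531738281, 285.35150146484375), (8.58238410949707, 10.70287799835205), 57.5510368347168)
389.5189873417722 233.31645569620252 79 (389.5, 234.0) (12.0, 11.0) ((389.7355651855469, 233.881591796875), (11.885258674621582, 12.297255516052246), 131.72027587890625)
(array([ 0.5672, -0.1288,  0.0333]), [np.float64(0.0011192058924854838), np.float64(0.0011192058924853494)]) [array([ 0.5655, -0.13  ,  0.035 ]), array([ 0.5681, -0.1288,  0.035 ])]
top collar [ 0.6319 -0.0734  0.07  ] [ 0.6403 -0.203   0.07  ] [ 0.4927 -0.0821  0.07  ] w 0.12980983900262189 0.1394640283534679 centre [ 0.5665 -0.1425  0.07  ]
yaw 0.06486659973977146 0.06226161831843972
```

```bash
python3 - <<'E'
from h import *
f=grab_frame("top")
l=cv2.createLineSegmentDetector()
for name,im in(("now",f["image"]),("t0",cv2.imread("pics/top0.png"))):
    g=cv2.cvtColor(im,cv2.COLOR_BGR2GRAY)[185:290,345:445]
    L=l.detect(g)[0][:,0]+np.array([345,185,345,185])
    for s in L:
        n=np.hypot(s[0]-s[2],s[1]-s[3])
        if n<22: continue
        a=atz(f,s[:2],.06);b=atz(f,s[2:],.06);d=b-a
        y=np.arctan2(d[1],d[0]);y=(y+np.pi/4)%(np.pi/2)-np.pi/4
        print(name,s.round(1),round(n),"yaw",round(y,3), "alongx" if abs(d[0])>abs(d[1]) else "alongy")
E
```

```text
now [423.5 245.7 422.8 206.9] 39 yaw 0.008 alongx
now [423.2 205.3 369.4 208.7] 54 yaw 0.08 alongy
now [370.5 210.5 374.6 258.2] 48 yaw 0.09 alongx
now [427.8 199.1 432.8 252.1] 53 yaw 0.084 alongx
now [359.8 276.8 353.8 199.3] 78 yaw 0.084 alongx
now [366.6 269.4 361.6 205.5] 64 yaw 0.082 alongx
now [364.8 200.6 370.1 268.1] 68 yaw 0.083 alongx
now [402.5 287.8 413.3 267.5] 23 yaw -0.489 alongx
now [371.9 203.3 423.2 199.8] 51 yaw 0.086 alongy
now [391.9 268.5 369.3 270.1] 23 yaw 0.086 alongy
t0 [434.4 273.1 400.6 274.8] 34 yaw 0.067 alongy
t0 [392.  275.5 361.8 277.9] 30 yaw 0.095 alongy
t0 [376.8 196.5 414.4 194.2] 38 yaw 0.08 alongy
t0 [416.5 206.8 420.9 255.6] 49 yaw 0.083 alongx
t0 [376.5 209.3 380.2 256.9] 48 yaw 0.08 alongx
t0 [424.8 253.3 420.6 205.7] 48 yaw 0.079 alongx
t0 [384.3 257.  380.5 208.2] 49 yaw 0.08 alongx
t0 [359.8 276.8 353.8 199.3] 78 yaw 0.085 alongx
t0 [429.  195.5 436.2 271.9] 77 yaw 0.083 alongx
t0 [365.2 200.7 370.5 269.4] 69 yaw 0.082 alongx
t0 [366.6 269.4 361.6 205.5] 64 yaw 0.083 alongx
t0 [371.9 268.1 396.9 266.3] 25 yaw 0.087 alongy
```

```bash
sed -i 's/YAW=.09/YAW=.083/' h.py; sed -i 's/\.567,-\.1293,\.035/.5665,-.1295,.035/' chk.py; python3 - <<'E'
from h import *
plan(*goal([.5665,-.1295,.035],.157+.012),n=4)
E
```

```text
[{"dx": -0.0003, "dy": -0.0004, "dz": 0.012, "rx": 0.0005, "ry": -0.0014, "rz": 0.002}, {"dx": -0.0003, "dy": -0.0004, "dz": 0.012, "rx": 0.0005, "ry": -0.0014, "rz": 0.002}, {"dx": -0.0003, "dy": -0.0004, "dz": 0.012, "rx": 0.0005, "ry": -0.0014, "rz": 0.002}, {"dx": -0.0002, "dy": -0.0004, "dz": 0.012, "rx": 0.0005, "ry": -0.0014, "rz": 0.002}]
```

{"method": "servo_tool", "body": {
  "targets": [
    {"dx": -0.0003,"dy": -0.0004,"dz": 0.012,"rx": 0.0005,"ry": -0.0014,"rz": 0.002},
    {"dx": -0.0003,"dy": -0.0004,"dz": 0.012,"rx": 0.0005,"ry": -0.0014,"rz": 0.002},
    {"dx": -0.0003,"dy": -0.0004,"dz": 0.012,"rx": 0.0005,"ry": -0.0014,"rz": 0.002},
    {"dx": -0.0003,"dy": -0.0004,"dz": 0.012,"rx": 0.0005,"ry": -0.0014,"rz": 0.002},
    {"dx": 0,"dy": 0,"dz": 0,"rx": 0,"ry": 0,"rz": 0}
  ]
}}

```text
clock: 12.75
ee_pos: [0.508, -0.1344, 0.1918]
orientation: [1.954, 2.122, 0.373]
wrist_force: [-1.1, 0.6, -1.4]
width: 0.0278
```

{"method": "servo_tool", "body": {
  "targets": [
    {"dx": 0,"dy": 0,"dz": 0,"rx": 0,"ry": 0,"rz": 0},
    {"dx": 0,"dy": 0,"dz": 0,"rx": 0,"ry": 0,"rz": 0}
  ]
}}

```text
clock: 12.92
ee_pos: [0.5086, -0.1354, 0.1941]
orientation: [1.952, 2.118, 0.375]
wrist_force: [0.3, 0.5, -1.0]
width: 0.0275
```

```bash
python3 chk.py m2 .012
```

```text
13.0167 [ 0.5087 -0.1356  0.1945] [1.9518 2.1173 0.3751] [-0.365  -0.3244 -0.5791] 0.02741333358700281 [ 0.1162  0.2848  0.1794  2.192  -0.4824  0.3772  0.7857]
tip [ 0.5625 -0.1312  0.0471] px [array([351.0407, 282.6675]), array([391.7476, 235.8256])]
[{"dx": 0.0013, "dy": -0.0001, "dz": 0.0008, "rx": 0.0011, "ry": 0.001, "rz": -0.0015}]
```

View pics/m2s.png

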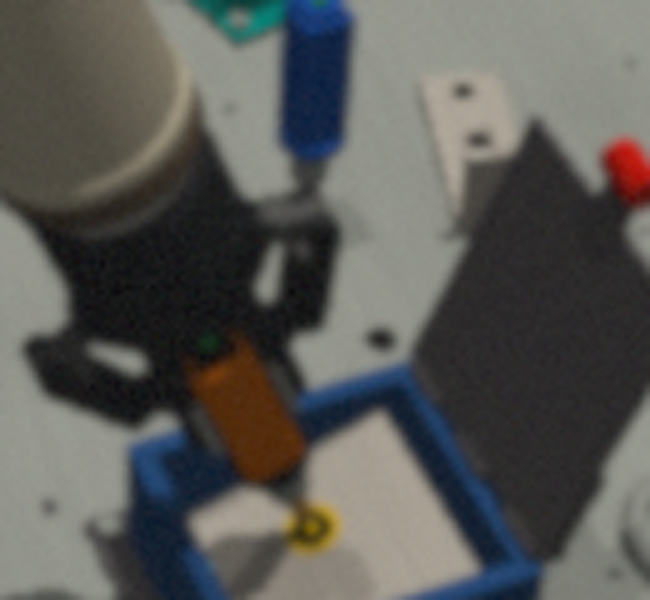

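View pics/m2t.png

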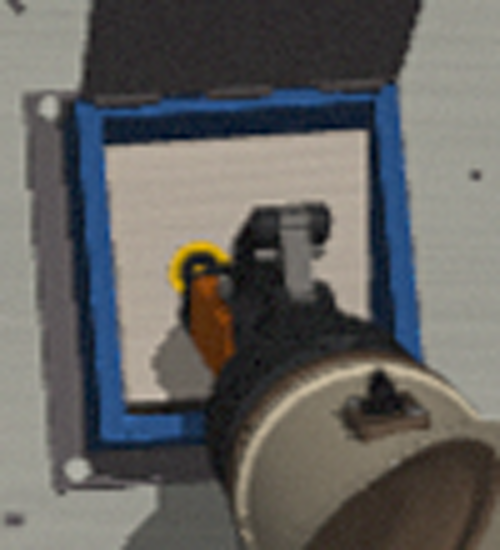

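{"method": "servo_tool", "body": {
  "targets": [
    {"dx": 0.0006,"dy": 0,"dz": 0.003,"rx": 0.001,"ry": 0.001,"rz": -0.0015},
    {"dx": 0.0006,"dy": 0,"dz": 0.003,"rx": 0,"ry": 0,"rz": 0},
    {"dx": 0,"dy": 0,"dz": 0.003,"rx": 0,"ry": 0,"rz": 0},
    {"dx": 0,"dy": 0,"dz": 0,"rx": 0,"ry": 0,"rz": 0},
    {"dx": 0,"dy": 0,"dz": 0,"rx": 0,"ry": 0,"rz": 0}
  ]
}}

```text
clock: 13.43
ee_pos: [0.5112, -0.1339, 0.1849]
orientation: [1.952, 2.121, 0.374]
wrist_force: [-0.3, 0.1, -1.9]
width: 0.0274
```

{"method": "servo_tool", "body": {
  "targets": [
    {"dx": 0,"dy": 0,"dz": 0,"rx": 0,"ry": 0,"rz": 0},
    {"dx": 0,"dy": 0,"dz": 0,"rx": 0,"ry": 0,"rz": 0}
  ]
}}

```text
clock: 13.6
ee_pos: [0.5113, -0.1341, 0.1852]
orientation: [1.952, 2.12, 0.374]
wrist_force: [-0.6, -0.1, -1.7]
width: 0.0274
```

```bash
python3 chk.py m3 0
```

```text
13.7 [ 0.5114 -0.1341  0.1853] [1.9519 2.1204 0.3742] [-0.1179  0.1603 -1.8987] 0.027864135300264582 [ 0.1254  0.306   0.1646  2.1907 -0.4996  0.3598  0.8011]
tip [ 0.5649 -0.1296  0.0378] px [array([351.5872, 284.5064]), array([390.2741, 235.2551])]
[{"dy": 0.0004, "dz": 0.0031, "rx": -0.001, "ry": -0.0003, "rz": -0.0003}]
```

View pics/m3s.png

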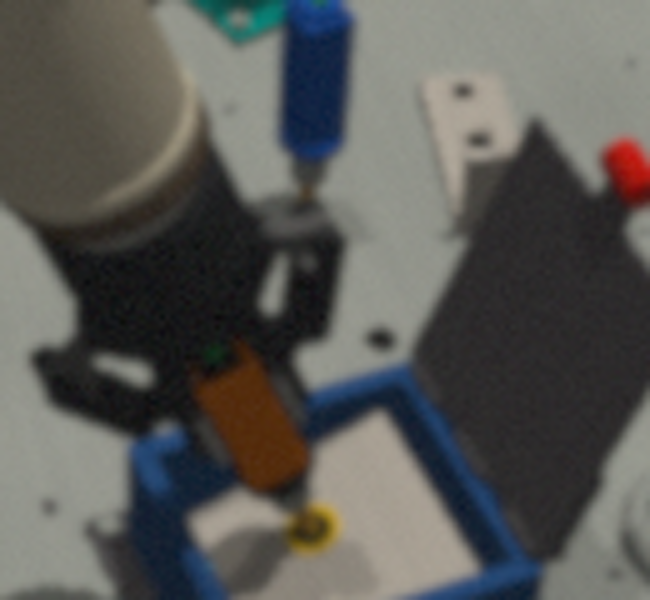

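{"method": "servo_tool", "body": {
  "targets": [
    {"dx": 0,"dy": 0.0008,"dz": 0.002,"rx": 0,"ry": 0,"rz": 0},
    {"dx": 0,"dy": 0,"dz": 0.002,"rx": 0,"ry": 0,"rz": 0},
    {"dx": 0,"dy": 0,"dz": 0.001,"rx": 0,"ry": 0,"rz": 0},
    {"dx": 0,"dy": 0,"dz": 0,"rx": 0,"ry": 0,"rz": 0},
    {"dx": 0,"dy": 0,"dz": 0,"rx": 0,"ry": 0,"rz": 0}
  ]
}}

```text
clock: 14.12
ee_pos: [0.5142, -0.1339, 0.181]
orientation: [1.951, 2.12, 0.374]
wrist_force: [-0.4, 0.6, 0.6]
width: 0.0274
```

{"method": "servo_tool", "body": {
  "targets": [
    {"dx": 0,"dy": 0,"dz": 0,"rx": 0,"ry": 0,"rz": 0},
    {"dx": 0,"dy": 0,"dz": 0,"rx": 0,"ry": 0,"rz": 0}
  ]
}}

```text
clock: 14.28
ee_pos: [0.5141, -0.1339, 0.1811]
orientation: [1.951, 2.12, 0.375]
wrist_force: [0.6, -0.4, 0.5]
width: 0.0277
```

```bash
python3 chk.py m4 0
```

```text
14.3833 [ 0.5141 -0.1339  0.1811] [1.9513 2.1201 0.3745] [-0.4833  0.511   1.474 ] 0.02767932929250142 [ 0.1306  0.3176  0.1569  2.1876 -0.5085  0.3508  0.8086]
tip [ 0.5677 -0.1294  0.0336] px [array([352.6537, 285.3397]), array([389.9031, 234.1715])]
[{"dy": -0.0007, "dz": -0.0017, "rx": -0.0005, "ry": -0.0001, "rz": -0.0002}]
```

View pics/m4s.png

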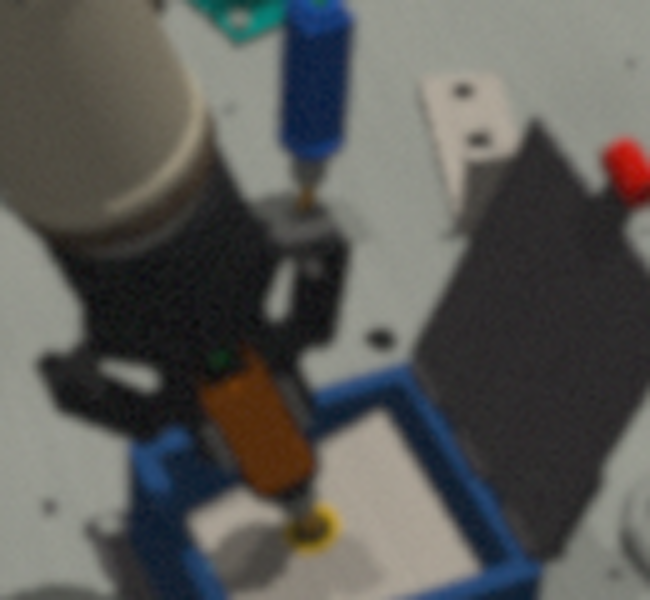

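{"method": "servo_tool", "body": {
  "targets": [
    {"dx": 0,"dy": 0,"dz": 0.0015,"rx": 0,"ry": 0,"rz": 0},
    {"dx": 0,"dy": 0,"dz": 0.0015,"rx": 0,"ry": 0,"rz": 0},
    {"dx": 0,"dy": 0,"dz": 0.0012,"rx": 0,"ry": 0,"rz": 0},
    {"dx": 0,"dy": 0,"dz": 0,"rx": 0,"ry": 0,"rz": 0},
    {"dx": 0,"dy": 0,"dz": 0,"rx": 0,"ry": 0,"rz": 0}
  ]
}}

```text
clock: 14.8
ee_pos: [0.5155, -0.1337, 0.177]
orientation: [1.952, 2.12, 0.374]
wrist_force: [1.2, 0.1, 2.4]
width: 0.0277
```

{"method": "servo_tool", "body": {
  "targets": [
    {"dx": 0,"dy": 0,"dz": 0,"rx": 0,"ry": 0,"rz": 0},
    {"dx": 0,"dy": 0,"dz": 0,"rx": 0,"ry": 0,"rz": 0}
  ]
}}

```text
clock: 14.97
ee_pos: [0.5155, -0.1337, 0.1771]
orientation: [1.951, 2.12, 0.374]
wrist_force: [0.0, 0.2, 2.9]
width: 0.0277
```

```bash
python3 chk.py m5 -.006; python3 - <<'E'
from h import *
W=[]
for i in range(8):
    f=grab_frame("side");W.append(state()["wrist_force"])
W=np.array(W);s=state();n=-R.from_rotvec(s["orientation"]).as_matrix()[:,2];print(W.mean(0),W.std(0),"n",n,"Fn",(W.mean(0)-[0,0,-1.8])@n,s["ee_pos"])
E
```

```text
15.0667 [ 0.5155 -0.1337  0.1771] [1.9515 2.1202 0.3744] [1.1405 0.6646 2.8568] 0.027652626996846147 [ 0.1362  0.3271  0.1495  2.1865 -0.5165  0.3425  0.8161]
tip [ 0.5691 -0.1292  0.0296] px [array([353.125 , 286.2748]), array([389.5625, 233.7625])]
[{"dy": -0.0006, "rx": -0.0006, "ry": -0.0002, "rz": -0.0002}]
[1.35445976 0.4703127  3.23043753] [0.63876357 0.51998854 0.3477802 ] n [-0.34110087 -0.02859001  0.93959183] Fn 4.251104351361646 [ 0.51549297 -0.13369149  0.1770399 ]
```

View pics/m5s.png

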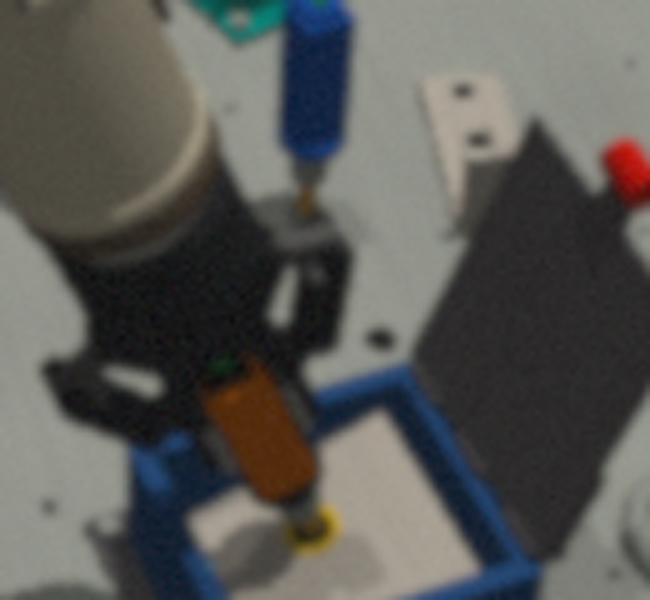

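View pics/m5t.png

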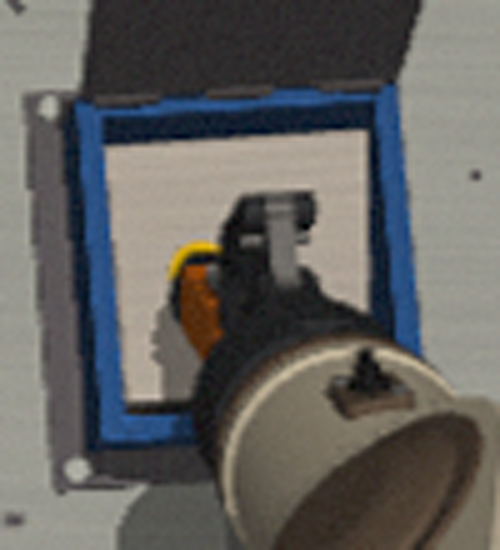

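{"method": "servo_tool", "body": {
  "targets": [
    {"dx": 0,"dy": 0.0004,"dz": 0,"rx": 0,"ry": 0,"rz": 0},
    {"dx": 0,"dy": 0,"dz": 0,"rx": 0,"ry": 0,"rz": 0},
    {"dx": 0,"dy": 0,"dz": 0,"rx": 0,"ry": 0,"rz": 0},
    {"dx": 0,"dy": 0,"dz": 0,"rx": 0,"ry": 0,"rz": 0},
    {"dx": 0,"dy": 0,"dz": 0,"rx": 0,"ry": 0,"rz": 0}
  ]
}}

```text
clock: 15.88
ee_pos: [0.5156, -0.1336, 0.177]
orientation: [1.952, 2.121, 0.374]
wrist_force: [0.4, -0.2, 3.9]
width: 0.0278
```

```bash
python3 - <<'E'
from h import *
np.set_printoptions(precision=4,suppress=True)
W=[];Q=[]
for i in range(16):
    f=grab_frame("side");s=state();W.append(s["wrist_force"]);Q.append(s["ee_pos"])
W=np.array(W);Rm=R.from_rotvec(s["orientation"]).as_matrix();print(W.mean(0),W.std(0),"tool frame",Rm.T@(W.mean(0)-[0,0,-1.8]),np.mean(Q,0),np.std(Q,0),s["clock"],s["orientation"],s["width"],s["moment"])
plan(*goal([.5665,-.1295,.035],.151),n=1)
E
```

```text
[ 0.2901 -0.006   2.8616] [0.513  0.5068 0.3976] tool frame [-0.0279  1.8644 -4.2824] [ 0.5156 -0.1337  0.177 ] [0. 0. 0.] 16.6833 [1.9519 2.1207 0.3741] 0.027661399881934286 [ 0.0303 -0.0856 -0.0108]
[{"dx": -0.0001, "dy": -0.0007, "dz": -0.0001, "rx": -0.0012, "ry": -0.0004, "rz": -0.0002}]
```

```bash
python3 - <<'E'
from h import *
for n in("side","top"): cv2.imwrite(f"pics/z_{n}.png",grab_frame(n)["image"])
a=np.hstack([cv2.resize(cv2.imread(f"pics/z_{n}.png"),(400,300)) for n in("side","top")]);cv2.imwrite("pics/z.png",a)
E
```

```text
(no output)
```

View pics/z.png

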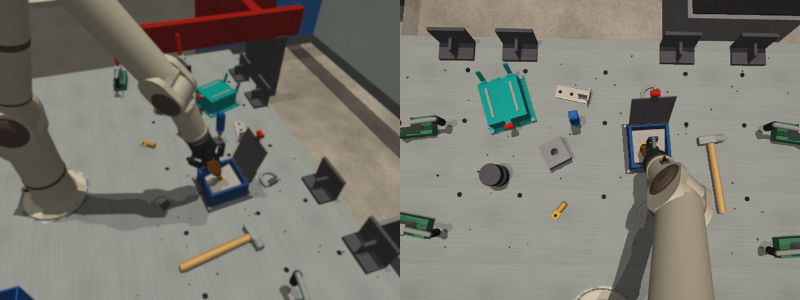

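The picture shows the flap open, the probe on the mark, and the tin, lug, bracket, hammer and visible D-ring in place. The other D-ring is under the arm's shadow, and I never went near it.

```bash
python3 -c "
from h import *
s=state();print(s['clock'],s['wrist_force']);print(hand_in())"
```

```text
16.7833 [-0.15186064 -0.01845038  3.42281519]
the job is handed in; nothing more can be done
None
```

The flap is open on its stop. The orange probe is held on the yellow mark, square to the plate, with its tip pushed in about half. I handed it in at 16.8 s, still holding and steady.

- **Flap:** I pinched it by its red tab and swung it to about 1.86 rad. It fell onto its stop when released and stayed there in every later picture.
- **Position:** By the arm's pose the tip met the plate within about 1 mm of the mark. The two cameras placed the mark about 2.5 mm apart, so I aimed between them.
- **Angle:** Tilt is within about 0.002 rad of the plate's stated slope, taken about a port yaw of 0.083 fitted from image edges.
- **Press:** The force along the probe averaged 4.3 N. By the spring that is about 6.7 mm of push; by the arm's pose it is about 6.1 mm (half travel is 6 mm). These differ slightly.
- **Side force:** About 1.9 N remained, down from about 3 N after a small shift.
- **Other objects:** The tin, lug, bracket, hammer and one D-ring look unmoved. The other D-ring was hidden by the arm at the end, so I could not check it. The blue probe and turquoise port were left alone.

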